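# Slide the dish under the counting loupe and shut the gate

## Task

Get the petri dish ready for counting: swing the loupe stand's gate open, slide the dish over the bench, without lifting it, along the stand's guide fence and in under the lens bridge until it rests fully home against the two stop pins, then swing the gate fully shut behind it. Leave the other things on the bench where they are.

Things in the scene. Friction and masses are not known exactly. Their poses are not given: they have to be found in the camera images.
- dish: Clear, round, shallow, covered petri dish, 62 mm across and 14 mm high, about 45 g, lying loose on the bench in front of the stand's mouth. It is closed on top (solid to the touch), so it is moved by its rim. Origin: centre of its underside; z up. The smaller, dark round thing nearby (42 mm) is a dust cap, not the dish.
- stand: Low grey metal loupe stand, fixed, 90 mm wide. Origin: on the bench straight below the lens, where the dish's centre belongs. Its +x is the way the dish goes in, +y is left of that, z up. In this frame (mm): legs 18 high from x=-25 to 45, inner faces at y=+33 and -33 (a 66 wide gap); the dish stops at two upright pins, 8 diameter, at (28.5, +20.3) and (28.5, -20.3).
- seat_bridge (a point): Middle of the front lower edge of the lens bridge, at (-22, 0, 18) mm in the stand's frame: an overhang over the seat from x = -22 to 48 mm, over the stand's full width, underside 18 mm and top 26 mm above the bench; on it, centred over the seat, a lens in a black ring, 49 mm across, top at 33 mm.
- fence_end (a point): Outer end of the straight guide fence, inner upper edge, at (-111, 33, 12) mm in the stand's frame. The fence is 12 mm high and 8 mm thick; its inner face, y = +33 mm, is in line with the inner face of the left leg and runs from there out to this point, along the dish's way in.
- gate_pivot (a point): Top of the gate's pivot, at (-38, -47, 19) mm in the stand's frame, beside the mouth on the other side from the fence. Its round foot has a radius of 9 mm.
- gate (a joint): Swing gate: dark flat bar, 10 mm wide, 5 to 13 mm above the bench. Value in rad: 0 = fully shut (end stop; bar across the mouth along the stand's +y, 2 mm behind the seated dish); it grows as the bar swings outward, counter-clockwise from above, to 1.95; at 1.57 it points straight out (stand -x), clear of the dish's way. Starts at 0 to 0.45; stays where left; about 1 N at the knob moves it.
- gate_knob (a point): Black knob on the gate, 16 mm across, from 36 to 53 mm above the bench, on a steel stem of 9 mm diameter that rises from a tab of the bar (top 13 mm above the bench). The point lies on its axis at a height of 46 mm, 59 mm from the pivot's axis; with the gate shut it is at (-60, 8) mm in the stand's frame. No other part of the stand is higher than 33 mm.
Things that resemble listed ones, but are neither listed nor needed, are in the scene too. Of the things that look like the dish, take the one that is farthest to the robot's left at the start.

How it is judged:
By the outcome, as a careful person would: the job done as asked, in the order asked, and still so for the second after the job is handed in, with the robot touching nothing.
It also fails if it takes over 72 s, if anything falls off the work surface, if the arm or the gripper's body presses on something with over 40 N, if the wrist force passes 120 N, or if a joint passes its speed limit or range.

## Robot

A 6-joint arm with a two-finger parallel gripper is mounted at the origin on a cart in front of the work surface, level with it; the furniture and walls round the work are solid. World frame = base frame: x ahead of the robot, y to its left, z up, the work surface at z = 0. Lengths are in m, angles in degrees, forces in N, time in s.
With the tool pointing down it reaches from about 0.4 to 0.825 m from the base axis. Payload 7 kg.
Tool frame: the origin (TCP) lies midway between the tips of the shut fingers; the grasp point (between the pads) lies 19 mm behind it (ctrl.grasp_offset is the distance from the TCP to the grasp point, in m); z points along the fingers, x is the direction in which the jaws open and shut, and the axes are right-handed (so a half turn about z gives the same grasp; the last joint's range is limited). The gripper opens to 88 mm and grips with 3 to 60 N. Pads are 19 mm wide; open, the fingers measure 130 mm over their backs; the gripper's body (78 mm by 193 mm) begins 47 mm behind the grasp point.
Start: joints at [79.991, 20.546, 0.682, 0, -70.136, -16.507], TCP at [0.301, 0.604, 0.227] pointing down, gripper open.
Joint ranges: [-176.03, 176.03], [-82.01, 121.73], [-58.28, 71.71], [-173.87, 95.51], [-174.79, -0.11], [-173.66, 173.66]. Speed limits (degrees/s): [136.94, 136.94, 172.46, 180, 180, 180].

## Interface

Orientations are given as [roll, pitch, yaw] about the fixed x, y, z axes, in that order (R = Rz(yaw) Ry(pitch) Rx(roll)).
In Python, from plant import sensors, snapshot, order, ctrl gives the robot as it stands.
- The arm moves only by the tool send_rows, never from a script. Its argument "commands" is a list of rows, each a list of 3 entries, a list of its own where there are three numbers: the closure, from 0 (fully open) to 1 (shut), then the shift along the world's x, y, z in units of 0.25 m (1.0 is 0.25 m), then the turn, a rotation vector about the world's x, y, z in units of 360 degrees (1.0 is 360 degrees). In form: [[hand, [x, y, z], [ax, ay, az]], ...]. A call has 1 to 12 rows; each row shifts and turns the pose as measured when the row begins; what a row does not reach is not made up. A row lasts 1/10 s, in which the tool goes at most 50 mm and 8.59 degrees, less where a joint would pass 70% of its speed; a pose out of reach is approached as far as the arm can. A call with a number of a shift or a turn outside -1 to 1 is refused whole. A call with a gripper value outside its range is refused whole. The fingers move at their own pace and stop on an object; the grip force is fixed at half the most. Time passes only in rows, so rows that do not move let the fingers close. It gives the time, the measured TCP pose, the force and the opening at its end, in the units of the state.
- sensors.get_obs(): the state, without advancing time (a new reading comes with each control period).
- snapshot(name): name is "scene" or "side" or "wrist"; returns a dict with "color" (384x512x3 uint8, blue, green, red), "z_map" (384x512 float32, m along the optical axis (not along the pixel's ray), 0 where there is no reading), "mtx" (3x3 intrinsics, pixels), "k1" (the pictures are not rectified: a ray, as slopes to the right and down, at radius r is drawn at 1 + k1 r^2 times it, then the intrinsics apply), "xyz" and "attitude" of the camera in the world. Camera axes: x right, y down, z forward; pixel columns grow to the right and rows downward; lengths in m; the calibration is good to about 2 mm. A picture is of the moment at which its call begins.
- order.close_job(): hands the job in, once; it reports no verdict.
The state is a dict: "clock": time; "joint_pos": joint angles; "qvel": joint speeds; "tau": joint torques, N m; "tool_pos": TCP position; "orientation": TCP orientation; "force": force on the tool from outside, world axes, zero at the start; "moment": the same for the moment, N m; "opening": finger opening in m.
Only numpy, scipy, OpenCV 4.12 (cv2) and the standard library are available. Lean on these libraries where they do the work, as an engineer would, in place of code of your own. Each camera call takes 0.05 s, during which the arm holds its last target.

## Working session

There is one attempt and no reset: what is moved stays moved. The work goes in short steps, Python scripts to look and compute and a tool call to move; the robot and the scene stay as the last step left them, time stands still between calls to the robot, and variables do not carry over. Pictures are saved under pics/ and viewed, and the job is handed in when it is done.

Besides the shell and the picture viewer there is one more tool, called after "Request:" by a JSON object that holds its "method" and its "body", one argument or row to a line. send_rows: Moves the arm, as the interface text tells. Its arguments: {"type":"object","properties":{"commands":{"type":"array","items":{"type":"array"}}},"required":["commands"]}

```bash
ls; mkdir -p pics
python3 - <<'E'
from plant import sensors, snapshot, order, ctrl
import cv2
o=sensors.get_obs(); print({k:o[k] for k in ['clock','tool_pos','orientation','opening','force']}, ctrl.grasp_offset)
for n in ['scene','side','wrist']:
    s=snapshot(n); cv2.imwrite(f'pics/{n}0.png',s['color']); print(n,s['mtx'],s['k1'],s['xyz'],s['attitude'])
E
```

```text
pics
{'clock': 0.0, 'tool_pos': array([0.30114534, 0.60355188, 0.22563734]), 'orientation': array([-1.79991968e+02, -9.41236954e-02, -1.16521601e+02]), 'opening': 0.0875860046618878, 'force': array([0.61899424, 0.15898978, 0.37762958])} 0.0188
scene [[423.53622984   0.         248.82935167]
 [  0.         423.53622984 188.43060066]
 [  0.           0.           1.        ]] -0.12547941748484792 [-0.20551366 -0.81244704  0.59487126] [-118.84860469    1.37917868  -52.36902682]
side [[471.44851644   0.         252.94707531]
 [  0.         471.44851644 195.07582926]
 [  0.           0.           1.        ]] 0.043675470726523107 [ 0.06004802 -0.99078685  0.55164199] [-118.56964784    0.26695249  -31.24807303]
wrist [[323.99286997   0.         255.37468277]
 [  0.         323.99286997 190.72814686]
 [  0.           0.           1.        ]] -0.04032527393150045 [0.36407046 0.57212163 0.3845934 ] [ 1.65050079e+02 -9.84569928e-02 -1.16544765e+02]
```

View pics/scene0.png

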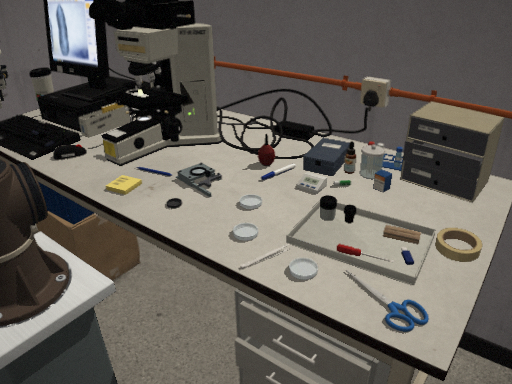

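View pics/side0.png

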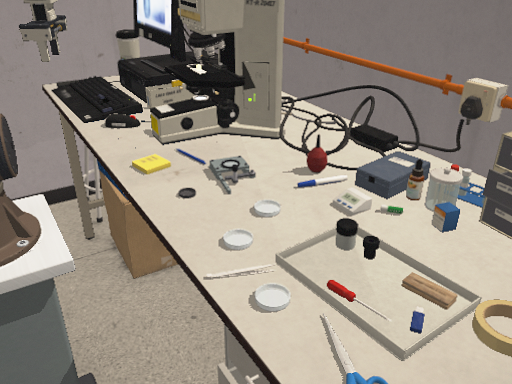

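View pics/wrist0.png

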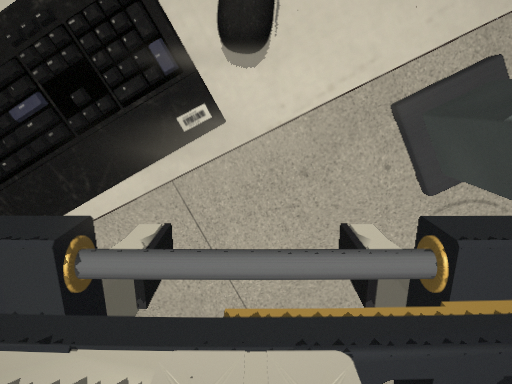

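The scene shows the stand at about (200,178), with three dish-like things at (250,202), (244,232) and (303,269), and a small dark cap at (174,203). Next I'll measure where they are.

```bash
cat > h.py <<'E'
from plant import sensors, snapshot, order, ctrl
import numpy as np, cv2
from scipy.spatial.transform import Rotation as Rn
def pose(s):
    return Rn.from_euler('xyz',s['attitude'],degrees=True).as_matrix(), np.array(s['xyz'])
def rays(s,uv):
    uv=np.asarray(uv,float).reshape(-1,1,2)
    n=cv2.undistortPoints(uv,s['mtx'],np.array([s['k1'],0,0,0.])).reshape(-1,2)
    R,t=pose(s); return t,np.c_[n,np.ones(len(n))]@R.T
def plane(s,uv,z):
    t,d=rays(s,uv); return t+d*((z-t[2])/d[:,2])[:,None]
def proj(s,P):
    R,t=pose(s)
    return cv2.projectPoints(((np.asarray(P,float).reshape(-1,3)-t)@R).reshape(-1,1,3),np.zeros(3),np.zeros(3),s['mtx'],np.array([s['k1'],0,0,0.]))[0].reshape(-1,2)
def cloud(s):
    h,w=s['z_map'].shape; v,u=np.mgrid[:h,:w]
    t,d=rays(s,np.c_[u.ravel(),v.ravel()])
    P=t+d*s['z_map'].ravel()[:,None]; P[s['z_map'].ravel()==0]=np.nan
    return P.reshape(h,w,3)
def crop(s,u0,v0,u1,v1,k,name):
    c=s['color'][v0:v1,u0:u1]; cv2.imwrite('pics/'+name,cv2.resize(c,None,fx=k,fy=k,interpolation=cv2.INTER_CUBIC))
E
python3 - <<'E'
from h import *
s=snapshot('scene'); d=snapshot('side')
for nm,c,pts in [('scene',s,[(250,202),(244,232),(303,269),(174,203),(200,174)]),('side',d,[(267,209),(237,240),(272,297),(187,193),(232,165)])]:
    print(nm); print(plane(c,pts,.01).round(3)); C=cloud(c); print(np.array([C[v,u] for u,v in pts]).round(3))
crop(s,130,140,290,260,5,'s1.png'); crop(d,150,135,300,255,5,'d1.png')
E
```

```text
scene
[[ 0.569 -0.202  0.01 ]
 [ 0.447 -0.277  0.01 ]
 [ 0.412 -0.464  0.01 ]
 [ 0.444 -0.036  0.01 ]
 [ 0.613  0.026  0.01 ]]
[[ 0.563 -0.206  0.014]
 [ 0.441 -0.282  0.016]
 [ 0.407 -0.467  0.015]
 [ 0.453 -0.026  0.002]
 [ 0.583 -0.005  0.032]]
side
[[ 0.567 -0.213  0.01 ]
 [ 0.447 -0.286  0.01 ]
 [ 0.412 -0.469  0.01 ]
 [ 0.443 -0.046  0.01 ]
 [ 0.614  0.037  0.01 ]]
[[ 0.566 -0.214  0.011]
 [ 0.445 -0.289  0.013]
 [ 0.41  -0.472  0.013]
 [ 0.45  -0.03   0.001]
 [ 0.569 -0.046  0.054]]
```

View pics/s1.png

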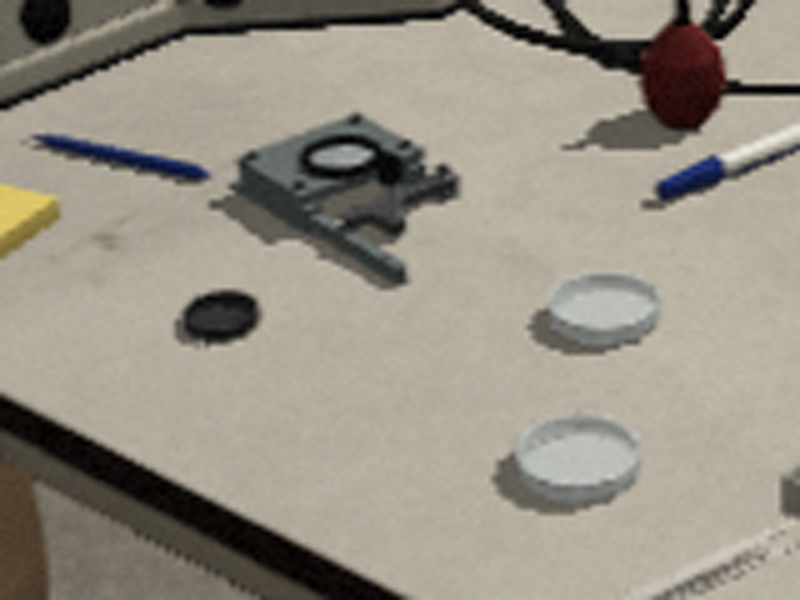

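View pics/d1.png

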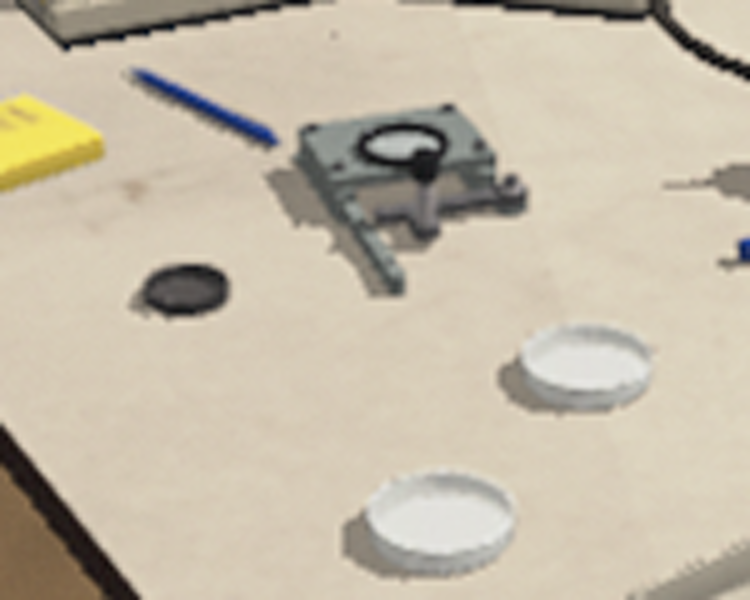

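Run:
```python
from h import *
s=snapshot('scene'); d=snapshot('side')
def tri(a,b):
    t1,d1=rays(s,[a]);t2,d2=rays(d,[b]); d1=d1[0]/np.linalg.norm(d1);d2=d2[0]/np.linalg.norm(d2)
    A=np.c_[d1,-d2]; k=np.linalg.lstsq(A,t2-t1,rcond=None)[0]
    p,q=t1+k[0]*d1,t2+k[1]*d2; return ((p+q)/2).round(4),np.linalg.norm(p-q).round(4)
f=lambda u,v:(130+u/5-.4,140+v/5-.4); g=lambda u,v:(150+u/5-.4,135+v/5-.4)
for n,a,b in [('fence_end',(407,265),(404,280)),('pivot',(446,170),(513,180)),('knob',(388,166),(425,163)),('lens',(343,155),(402,144)),('dish',(604,302),(586,350)),('dish2',(578,448),(440,507)),('cap',(222,308),(188,283))]:
    print(n,*tri(f(*a),g(*b)))
```

```text
fence_end [ 0.5436 -0.0825  0.0084] 0.006
pivot [ 0.6387 -0.0289  0.0153] 0.0026
knob [ 0.583  -0.0349  0.0421] 0.0039
lens [0.5976 0.0167 0.0288] 0.0036
dish [ 0.5756 -0.1979  0.0116] 0.0002
dish2 [ 0.4546 -0.2749  0.0121] 0.0025
cap [ 0.4527 -0.0266  0.0059] 0.0042
```

Run:
```python
from h import *
from scipy.spatial import cKDTree
a=np.array([.301,.604]);b=np.array([.52,-.09])
for n in ['scene','side']:
    s=snapshot(n); C=cloud(s).reshape(-1,3); C=C[~np.isnan(C[:,0])]
    C=C[(C[:,2]>.12)&(C[:,0]>.2)&(C[:,0]<1)&(C[:,1]>-.3)&(C[:,1]<.9)]
    ab=b-a; t=np.clip(((C[:,:2]-a)@ab)/(ab@ab),0,1); d=np.linalg.norm(C[:,:2]-a-t[:,None]*ab,axis=1)
    i=np.argsort(d)[::150][:10]; print(n,len(C)); print(np.c_[C[i],d[i]].round(3))
    for y in np.arange(-.1,.8,.1):
        m=abs(C[:,1]-y)<.05
        if m.any(): print(y.round(2),C[m].min(0).round(3),C[m,2].max().round(3))
```

```text
scene 15138
[[0.312 0.542 0.312 0.008]
 [0.351 0.634 0.305 0.058]
 [0.582 0.317 0.512 0.181]
 [0.58  0.35  0.515 0.19 ]
 [0.585 0.362 0.514 0.198]
 [0.633 0.231 0.18  0.205]
 [0.601 0.355 0.189 0.212]
 [0.661 0.187 0.166 0.218]
 [0.601 0.389 0.461 0.222]
 [0.625 0.325 0.197 0.225]]
0.2 [0.597 0.161 0.12 ] 0.491
0.3 [0.567 0.25  0.121] 0.515
0.4 [0.568 0.35  0.146] 0.515
0.5 [0.278 0.45  0.18 ] 0.337
0.6 [0.284 0.551 0.209] 0.5
0.7 [0.333 0.65  0.12 ] 0.501
side 13616
[[0.308 0.583 0.371 0.   ]
 [0.298 0.59  0.37  0.007]
 [0.326 0.573 0.386 0.014]
 [0.29  0.563 0.241 0.023]
 [0.285 0.546 0.271 0.033]
 [0.289 0.511 0.306 0.04 ]
 [0.268 0.56  0.23  0.045]
 [0.277 0.518 0.306 0.049]
 [0.334 0.648 0.261 0.055]
 [0.349 0.648 0.319 0.065]]
0.2 [0.596 0.156 0.12 ] 0.403
0.3 [0.596 0.25  0.12 ] 0.402
0.4 [0.599 0.35  0.143] 0.393
0.5 [0.224 0.45  0.188] 0.337
0.6 [0.245 0.55  0.207] 0.39
0.7 [0.312 0.65  0.12 ] 0.36
```

Request:
{"method": "send_rows", "body": {
  "commands": [
    [0,[0.05,-0.177,0],[0,0,0.0054]],
    [0,[0.05,-0.177,0],[0,0,0.0054]],
    [0,[0.05,-0.177,0],[0,0,0.0054]],
    [0,[0.05,-0.177,0],[0,0,0.0054]],
    [0,[0.05,-0.177,0],[0,0,0.0054]],
    [0,[0.05,-0.177,0],[0,0,0.0054]],
    [0,[0.05,-0.177,0],[0,0,0.0054]],
    [0,[0.05,-0.177,0],[0,0,0.0054]]
  ]
}}

```text
clock: 1.25
tool_pos: [0.4012, 0.2418, 0.2247]
orientation: [-179.9, 0.0, -99.9]
force: [1.1, 0.7, 0.2]
opening: 0.0878
```

Request:
{"method": "send_rows", "body": {
  "commands": [
    [0,[0.06,-0.17,0],[0,0,0]],
    [0,[0.06,-0.17,0],[0,0,0]],
    [0,[0.06,-0.17,0],[0,0,0]],
    [0,[0.06,-0.17,0],[0,0,0]],
    [0,[0.06,-0.17,0],[0,0,0]],
    [0,[0.06,-0.17,0],[0,0,0]],
    [0,[0.06,-0.17,0],[0,0,0]],
    [0,[0.06,-0.17,0],[0,0,0]],
    [0,[0,0,0],[0,0,0]]
  ]
}}

```text
clock: 2.15
tool_pos: [0.5241, -0.1174, 0.2286]
orientation: [-179.4, 0.3, -99.9]
force: [-1.2, 0.5, -0.2]
opening: 0.0877
```

Run:
```python
from h import *
s=snapshot('wrist'); cv2.imwrite('pics/w1.png',s['color']); o=sensors.get_obs(); print(o['tool_pos'],o['orientation'],o['joint_pos'],s['xyz'],s['attitude'])
```

```text
[ 0.5234471  -0.1158088   0.22862891] [-179.45001799    0.36821199  -99.93190778] [  8.35397806   7.03080736 -16.97904512  -0.1947882  -65.35253183
  71.79259515] [ 0.59140613 -0.13075821  0.38819155] [165.60402304   0.32813774 -99.96468673]
```

View pics/w1.png

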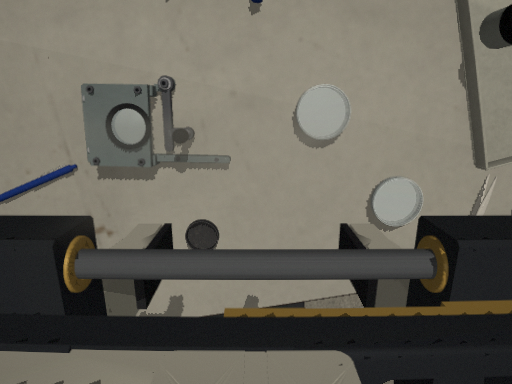

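The wrist view shows the stand at the left (lens at 129,127), the pivot at (166,84), the knob at (183,136), the fence end at (230,160) and the target dish at (323,111). Next, precise pixels.

Run:
```python
from h import *
s=snapshot('wrist'); crop(s,70,60,240,185,4.5,'w1c.png')
g=cv2.cvtColor(s['color'],cv2.COLOR_BGR2GRAY)
C=cv2.HoughCircles(cv2.resize(g[60:160,280:370],None,fx=4,fy=4,interpolation=cv2.INTER_CUBIC),cv2.HOUGH_GRADIENT,1.5,200,param1=80,param2=20,minRadius=80,maxRadius=140); print(C)
crop(s,280,60,370,160,5,'w1d.png')
```

```text
[[[191.25 207.75 117.2 ]]]
```

View pics/w1c.png

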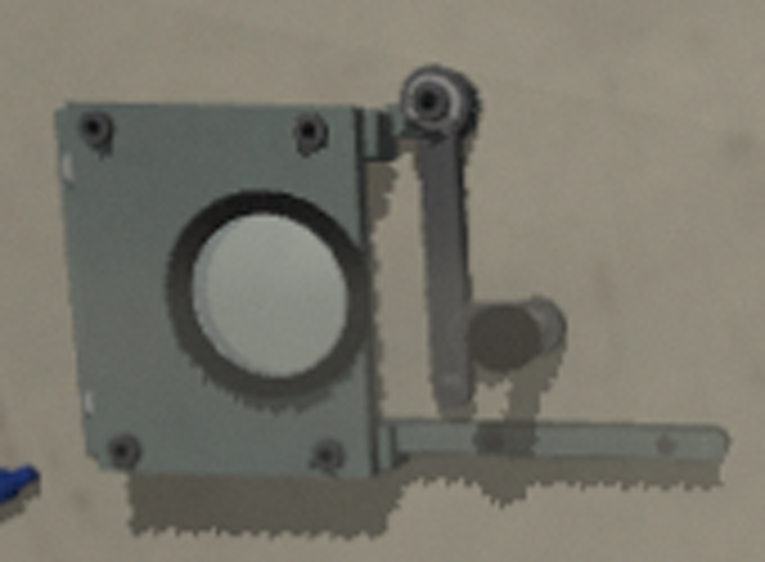

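View pics/w1d.png

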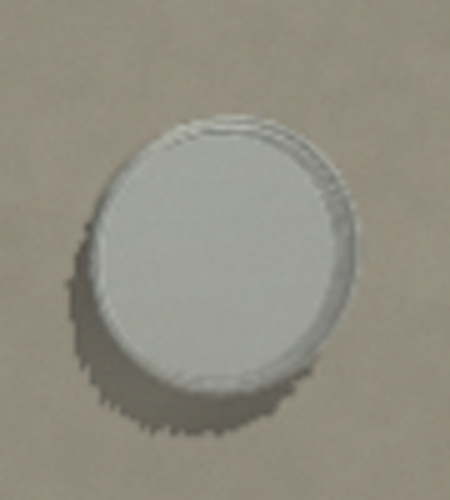

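```bash
cat > meas.py <<'E'
from h import *
from scipy.optimize import least_squares
def fit(W,L):
    c=lambda p:(Rn.from_euler('z',p[2]).as_matrix()[:2,:2]@L.T).T+p[:2]
    r=least_squares(lambda p:(c(p)-W).ravel(),[.6,.02,1.4],loss='soft_l1',f_scale=.002)
    return r.x,(c(r.x)-W)
def to_world(p,l): return (Rn.from_euler('z',p[2]).as_matrix()[:2,:2]@np.atleast_2d(l).T).T+p[:2]
def to_stand(p,w): return (np.atleast_2d(w)-p[:2])@Rn.from_euler('z',p[2]).as_matrix()[:2,:2]
E
python3 - <<'E'
from meas import *
s=snapshot('wrist')
cr=lambda u,v:(70+(u+.5)/4.5-.5,60+(v+.5)/4.5-.5)
F=[((357,108),.026,(-22,-45)),((377,472),.026,(-22,45)),((57,105),.026,(48,-45)),((98,470),.026,(48,45)),((432,100),.019,(-38,-47)),((726,428),.012,(-111,33)),((270,292),.033,(0,0))]
W=np.array([plane(s,[cr(*a)],z)[0,:2] for a,z,_ in F]); L=np.array([l for *_,l in F])/1000
p,r=fit(W,L); print(p,np.degrees(p[2])); print((r*1000).round(1))
k=plane(s,[cr(503,336)],.053)[0,:2]; kl=to_stand(p,k)[0]*1000; print('knob',k,kl, np.hypot(*(kl-[-38,-47])),np.degrees(np.arctan2(*(kl-[-38,-47])[::-1]))-np.degrees(np.arctan2(55,-22)))
d=plane(s,[(280+223.5/5-.5,60+254.5/5-.5)],.01)[0,:2]; print('dish',d,to_stand(p,d)*1000)
C=cloud(s)
for n,u,v in [('bridge',90,112),('fence',200,158),('knob',182,135),('bar',168,125),('dish',324,111),('pivot',166,83),('bench',260,60),('lens',129,127)]: print(n,C[v,u].round(4))
np.save('p.npy',p)
for n in ['scene','side']:
    c=snapshot(n); im=c['color'].copy()
    pts=[(-22,-45,26),(-22,45,26),(48,-45,26),(48,45,26),(-38,-47,19),(-111,33,12),(0,0,33),tuple(kl)+(53,)]
    P=[np.r_[to_world(p,np.array(q[:2])/1000)[0],q[2]/1000] for q in pts]
    P+= [np.r_[d+.031*np.array([np.cos(t),np.sin(t)]),.014] for t in np.linspace(0,6.28,9)[:-1]]
    big=cv2.resize(im,None,fx=5,fy=5,interpolation=cv2.INTER_CUBIC)
    for u,v in proj(c,P): cv2.circle(big,(int((u+.5)*5),int((v+.5)*5)),3,(0,0,255),-1)
    x0,y0=(165,155) if n=='scene' else (195,140)
    cv2.imwrite(f'pics/{n}_chk.png',big[y0*5:(y0+65)*5+50,x0*5:(x0+105)*5])
E
```

```text
[0.59684583 0.01357546 1.37640581] 78.86224400310428
[[ 1.   0.4]
 [-0.8  1.1]
 [ 0.4 -2.7]
 [-0.3 -1. ]
 [ 0.5  0.8]
 [-0.2 -0.8]
 [-0.5  1.5]]
knob [ 0.57790162 -0.04621853] [-62.32723518   7.03709435] 59.26062720897796 2.4356311984135175
dish [ 0.57471452 -0.2019109 ] [[-215.70287724  -19.91070777]]
bridge [0.6186 0.0547 0.0266]
fence [ 0.5457 -0.0517  0.0123]
knob [ 0.5771 -0.0469  0.0541]
bar [ 0.5894 -0.0241  0.0146]
dish [ 0.5743 -0.2007  0.0148]
pivot [ 0.6337 -0.034   0.0203]
bench [ 0.6415 -0.1394  0.0015]
lens [0.5949 0.0147 0.0298]
```

View pics/scene_chk.png

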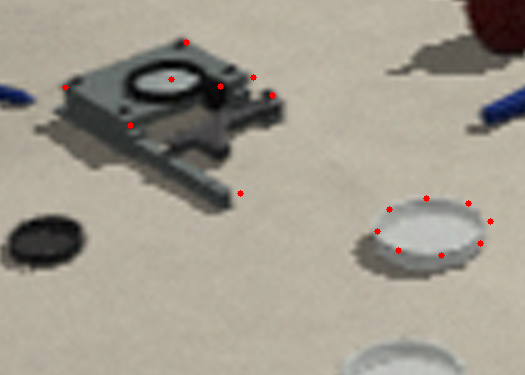

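View pics/side_chk.png

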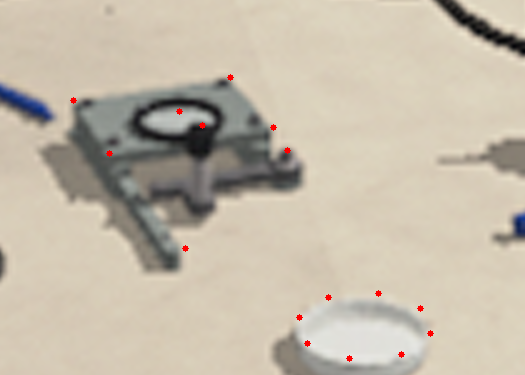

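Stand: origin (0.597, 0.0136), yaw 78.9°. The gate is at about 0.04 rad, and the dish is at stand (-216, -20) mm. I'll go above the knob with the jaws turned for a loose cage.

Request:
{"method": "send_rows", "body": {
  "commands": [
    [0.55,[0.0128,0.0164,0],[0,0,-0.0229]],
    [0.55,[0.0128,0.0164,0],[0,0,-0.0229]],
    [0.55,[0.0128,0.0164,0],[0,0,-0.0229]],
    [0.55,[0.0128,0.0164,0],[0,0,-0.0229]],
    [0.55,[0.0128,0.0164,0],[0,0,-0.0229]],
    [0.55,[0.0128,0.0164,0],[0,0,-0.0229]],
    [0.55,[0.0128,0.0164,0],[0,0,-0.0229]],
    [0.55,[0.0128,0.0164,0],[0,0,-0.0229]],
    [0.55,[0.0128,0.0164,0],[0,0,-0.0229]],
    [0.55,[0.0128,0.0164,0],[0,0,-0.0229]],
    [0.55,[0.0128,0.0164,0],[0,0,-0.0229]],
    [0.55,[0.0128,0.0164,0],[0,0,-0.0229]]
  ]
}}

```text
clock: 3.6
tool_pos: [0.5601, -0.042, 0.234]
orientation: [-179.4, 0.9, 159.3]
force: [-0.2, -0.4, 0.2]
opening: 0.0393
```

Request:
{"method": "send_rows", "body": {
  "commands": [
    [0.55,[0.0128,0.0164,-0.02],[0,0,-0.0229]],
    [0.55,[0.0128,0.0164,-0.04],[0,0,-0.0229]],
    [0.55,[0.0128,0.0164,-0.04],[0,0,-0.0229]],
    [0.55,[0.0128,0.0164,-0.04],[0,0,-0.0229]],
    [0.55,[0.0128,0.0164,-0.04],[0,0,-0.0229]],
    [0.55,[0,0,0],[0,0,0]]
  ]
}}

```text
clock: 4.2
tool_pos: [0.5753, -0.0098, 0.1905]
orientation: [-179.6, 1.0, 117.1]
force: [0.7, 0.3, -0.2]
opening: 0.039
```

Run:
```python
from h import *
s=snapshot('wrist'); cv2.imwrite('pics/w2.png',s['color']); o=sensors.get_obs(); print(o['tool_pos'],o['orientation'],o['opening'],o['joint_pos'],s['xyz'])
```

```text
[ 0.57561863 -0.01001542  0.19139977] [-179.68009797    1.05568577  117.38028312] 0.039493344157751506 [ 19.2200707   12.61408004 -15.7372042    1.237029   -61.82113213
 -82.42854997] [ 0.51417081 -0.03910263  0.34980031]
```

View pics/w2.png

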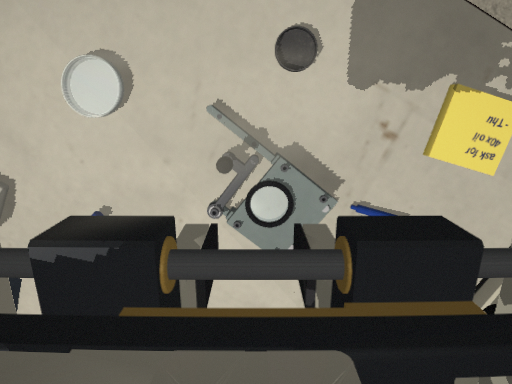

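Second wrist view: knob at (226,162), pivot (216,211), lens (268,203), fence end (211,107). I'll triangulate these against the first view.

Run:
```python
from h import *
s=snapshot('wrist'); crop(s,195,90,345,260,3.5,'w2c.png')
```

```text
(no output)
```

View pics/w2c.png

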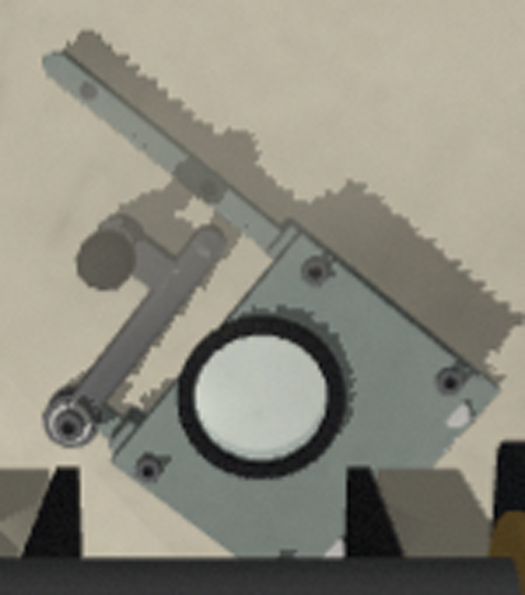

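Run:
```python
from meas import *
s=snapshot('wrist'); w1=dict(s); w1['xyz']=[0.59140613,-0.13075821,0.38819155]; w1['attitude']=[165.60402304,0.32813774,-99.96468673]
c1=lambda u,v:(70+(u+.5)/4.5-.5,60+(v+.5)/4.5-.5)
c2=lambda u,v:(195+(u+.5)/3.5-.5,90+(v+.5)/3.5-.5)
def tri(a,b):
    t1,d1=rays(w1,[a]);t2,d2=rays(s,[b]); d1=d1[0];d2=d2[0]
    k=np.linalg.lstsq(np.c_[d1,-d2],t2-t1,rcond=None)[0]
    p,q=t1+k[0]*d1,t2+k[1]*d2; return ((p+q)/2).round(4),np.linalg.norm(p-q).round(4)
for n,a,b in [('knob',(503,336),(106,260)),('pivot',(432,100),(68,427)),('lens',(270,292),(263,398)),('fence',(726,428),(44,65)),('bFL',(377,472),(297,225)),('bRL',(98,470),(498,385)),('bFR',(357,108),(113,455))]: print(n,*tri(c1(*a),c2(*b)))
F=[((113,455),.026,(-22,-45)),((297,225),.026,(-22,45)),((498,385),.026,(48,45)),((68,427),.019,(-38,-47)),((44,65),.012,(-111,33)),((263,398),.033,(0,0))]
W=np.array([plane(s,[c2(*a)],z)[0,:2] for a,z,_ in F]); L=np.array([l for *_,l in F])/1000
p,r=fit(W,L); print(p,np.degrees(p[2])); print((r*1000).round(1))
print(plane(s,[c2(106,260)],.053))
p0=np.load('p.npy'); pm=(p+p0)/2; np.save('p.npy',pm); print(pm)
piv=to_world(pm,[-.038,-.047])[0]; print('piv',piv)
for t in [0,.04,.4,.8,1.2,1.6,1.75]:
    a=np.arctan2(55,-22)+pm[2]+t; print(t,(piv+.0592*np.array([np.cos(a),np.sin(a)])).round(4),np.degrees(a).round(1))
```

```text
knob [ 0.5788 -0.0467  0.0422] 0.0005
pivot [ 0.6375 -0.0349  0.0137] 0.0017
lens [0.5991 0.0138 0.0209] 0.0008
fence [ 0.5428 -0.0902  0.0006] 0.0001
bFL [ 0.549  -0.0011  0.0173] 0.0013
bRL [0.5632 0.0779 0.009 ] 0.0035
bFR [ 0.6379 -0.0182  0.0186] 0.0003
[0.59645199 0.01253692 1.36713272] 78.33093504036088
[[ 0.8  0.4]
 [ 0.3  2.6]
 [ 0.2 -4.7]
 [-1.4  0.3]
 [-0.2 -0.9]
 [ 0.2  0.4]]
[[ 0.57671077 -0.04626874  0.053     ]]
[0.59664891 0.01305619 1.37176927]
piv [ 0.63520791 -0.0334863 ]
0 [ 0.577  -0.0442] 190.4
0.04 [ 0.5775 -0.0465] 192.7
0.4 [ 0.5857 -0.066 ] 213.3
0.8 [ 0.6023 -0.0827] 236.2
1.2 [ 0.6241 -0.0916] 259.2
1.6 [ 0.6476 -0.0914] 282.1
1.75 [ 0.6561 -0.0889] 290.7
```

```bash
cat > need.py <<'E'
import sys
from h import *
# usage: need.py x y z yaw -> shift and turn units in total
x,y,z,yaw=map(float,sys.argv[1:5]); o=sensors.get_obs()
R=Rn.from_euler('xyz',o['orientation'],degrees=True); T=Rn.from_euler('xyz',[180,0,yaw],degrees=True)
print('at',o['tool_pos'].round(4),o['orientation'].round(2),'f',o['force'].round(1),'op',round(o['opening'],4))
print('shift',((np.array([x,y,z])-o['tool_pos'])/.25).round(4),'turn',((T*R.inv()).as_rotvec()/(2*np.pi)).round(4))
E
python3 need.py .5773 -.0464 .036 118
```

```text
at [ 0.5761 -0.0108  0.1923] [-179.76    1.09  117.42] f [-0.5 -0.   0.5] op 0.0394
shift [ 0.0047 -0.1424 -0.6252] turn [0.003  0.0008 0.0016]
```

Request:
{"method": "send_rows", "body": {
  "commands": [
    [0.55,[0.002,-0.07,-0.08],[0.0015,0.0004,0.0008]],
    [0.55,[0.002,-0.07,-0.1],[0.0015,0.0004,0.0008]],
    [0.55,[0,0,-0.1],[0,0,0]],
    [0.55,[0,0,-0.06],[0,0,0]],
    [0.55,[0,0,0],[0,0,0]]
  ]
}}

```text
clock: 4.85
tool_pos: [0.579, -0.0459, 0.1106]
orientation: [179.4, 0.2, 119.2]
force: [0.4, 0.0, 0.6]
opening: 0.0393
```

```bash
python3 need.py .5773 -.0464 .036 118
python3 - <<'E'
from h import *
s=snapshot('wrist'); cv2.imwrite('pics/w3.png',s['color'])
E
```

```text
at [ 0.579  -0.0459  0.1106] [1.7942e+02 1.5000e-01 1.1917e+02] f [0.4 0.  0.6] op 0.0393
shift [-0.0066 -0.0019 -0.2984] turn [-0.0004  0.0016 -0.0032]
```

View pics/w3.png

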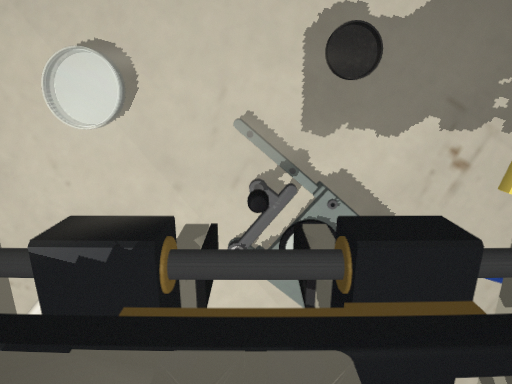

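Run:
```python
from h import *
s=snapshot('wrist'); print(plane(s,[(258,201)],.053)); crop(s,200,150,320,260,5,'w3c.png'); C=cloud(s); print(C[201,258])
```

```text
[[ 0.57701968 -0.04664679  0.053     ]]
[ 0.5765631  -0.04691143  0.05468407]
```

View pics/w3c.png

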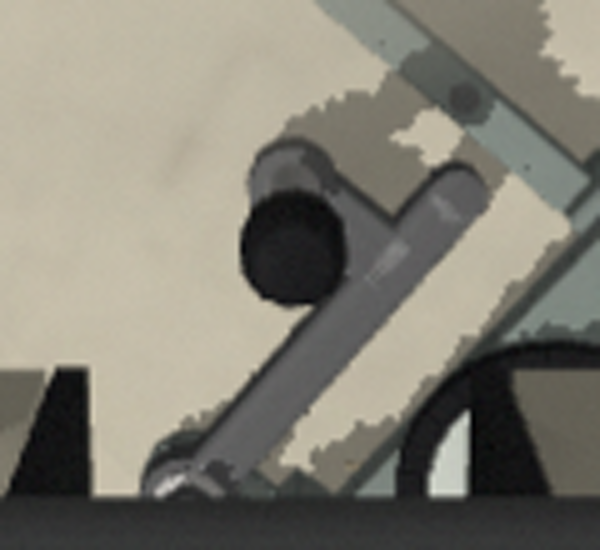

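Request:
{"method": "send_rows", "body": {
  "commands": [
    [0.55,[-0.006,-0.002,-0.08],[0,0,0]],
    [0.55,[0,0,-0.1],[0,0,0]],
    [0.55,[0,0,-0.08],[0,0,0]],
    [0.55,[0,0,-0.03],[0,0,0]],
    [0.55,[0,0,0],[0,0,0]]
  ]
}}

```text
clock: 5.45
tool_pos: [0.5849, -0.0443, 0.0472]
orientation: [178.5, 0.5, 119.6]
force: [-0.6, -0.6, 0.8]
opening: 0.0395
```

```bash
python3 need.py .5773 -.0464 .036 118
```

```text
at [ 0.5849 -0.0443  0.0472] [178.48   0.55 119.62] f [-0.6 -0.6  0.8] op 0.0395
shift [-0.0302 -0.0083 -0.0449] turn [-0.0007  0.0044 -0.0045]
```

Request:
{"method": "send_rows", "body": {
  "commands": [
    [0.55,[-0.03,-0.008,-0.02],[-0.0007,0.0044,-0.0045]],
    [0.55,[0,0,-0.02],[0,0,0]],
    [0.55,[0,0,0],[0,0,0]]
  ]
}}

```text
clock: 5.75
tool_pos: [0.5789, -0.0459, 0.0399]
orientation: [179.9, 0.1, 117.9]
force: [-0.2, -0.2, 0.0]
opening: 0.0395
```

```bash
python3 need.py .5773 -.0464 .036 118
```

```text
at [ 0.5789 -0.0459  0.0399] [1.7987e+02 5.0000e-02 1.1795e+02] f [-0.2 -0.2  0. ] op 0.0395
shift [-0.0064 -0.002  -0.0157] turn [-0.      0.0004  0.0001]
```

Request:
{"method": "send_rows", "body": {
  "commands": [
    [0.73,[-0.006,-0.002,-0.016],[0,0,0]],
    [0.73,[0,0,0],[0,0,0]],
    [0.73,[0,0,0],[0,0,0]],
    [0.73,[0.0125,-0.0393,0],[0,0,0.0172]],
    [0.73,[0.0192,-0.0365,0],[0,0,0.0172]],
    [0.73,[0.0252,-0.0326,0],[0,0,0.0172]],
    [0.73,[0,0,0],[0,0,0]]
  ]
}}

```text
clock: 6.45
tool_pos: [0.5906, -0.074, 0.0364]
orientation: [179.9, -0.0, 137.2]
force: [0.6, 0.4, -1.1]
opening: 0.0236
```

```bash
python3 need.py .5924 -.0745 .036 136.5
python3 - <<'E'
from h import *
s=snapshot('wrist'); cv2.imwrite('pics/w4.png',s['color'])
E
```

```text
at [ 0.5906 -0.074   0.0364] [ 1.7991e+02 -3.0000e-02  1.3722e+02] f [ 0.6  0.4 -1.1] op 0.0236
shift [ 0.0072 -0.0019 -0.0016] turn [-0.0002  0.0001 -0.002 ]
```

View pics/w4.png

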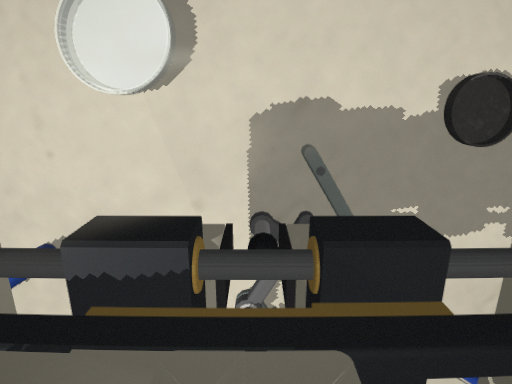

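The knob sits between the fingers at (263,240) and the gate is coming along. I'll continue the arc.

Request:
{"method": "send_rows", "body": {
  "commands": [
    [0.73,[0.036,-0.0296,0],[0,0,0.0152]],
    [0.73,[0.0348,-0.022,0],[0,0,0.0172]],
    [0.73,[0.0381,-0.0156,0],[0,0,0.0172]],
    [0.73,[0.0403,-0.0088,0],[0,0,0.0172]],
    [0.73,[0,0,0],[0,0,0]]
  ]
}}

```text
clock: 7.0
tool_pos: [0.6249, -0.0918, 0.0359]
orientation: [-180.0, -0.3, 160.9]
force: [-0.2, 0.4, 0.6]
opening: 0.0239
```

```bash
python3 need.py .6298 -.0924 .036 161
```

```text
at [ 0.6249 -0.0918  0.0359] [-179.96   -0.26  160.92] f [-0.2  0.4  0.6] op 0.0239
shift [ 0.0195 -0.0023  0.0003] turn [-0.0001 -0.0007  0.0002]
```

Request:
{"method": "send_rows", "body": {
  "commands": [
    [0.73,[0.043,-0.004,0],[0,0,0.0172]],
    [0.73,[0.043,0.0036,0],[0,0,0.0172]],
    [0.73,[0.042,0.0107,0],[0,0,0.0172]],
    [0.73,[0.012,0.004,0],[0,0,0]],
    [0.73,[0,0,0],[0,0,0]]
  ]
}}

```text
clock: 7.5
tool_pos: [0.6566, -0.0865, 0.0354]
orientation: [-179.9, -0.5, 178.5]
force: [-0.1, -0.2, -0.3]
opening: 0.0237
```

```bash
python3 need.py .6578 -.0882 .036 180
python3 - <<'E'
from h import *
s=snapshot('scene'); crop(s,165,140,285,230,6,'s5.png')
E
```

```text
at [ 0.6566 -0.0865  0.0354] [-179.95   -0.47  178.48] f [-0.1 -0.2 -0.3] op 0.0237
shift [ 0.0048 -0.007   0.0025] turn [ 0.0001 -0.0013  0.0042]
```

View pics/s5.png

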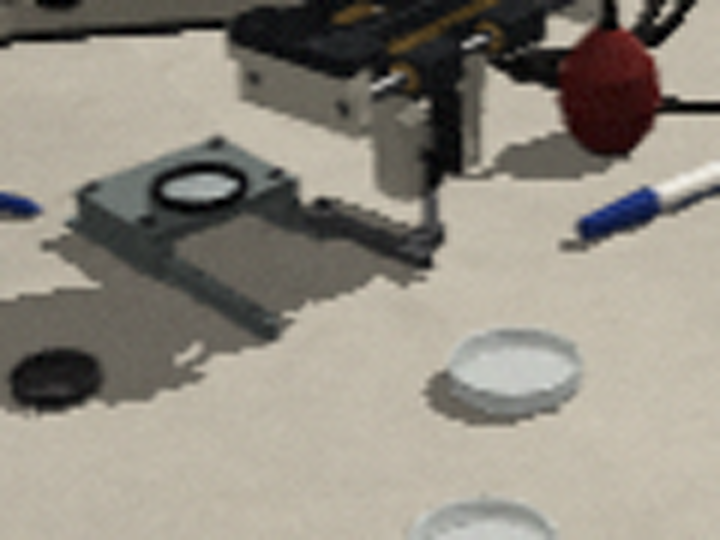

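The gate stands open at about 1.7 rad, clear of the lane. I'll rise and go behind the dish to push it with the two fingertips as a V.

Request:
{"method": "send_rows", "body": {
  "commands": [
    [0.7,[0,0,0.1],[0,0,0]],
    [0.5,[0,0,0.14],[0,0,0]],
    [0.5,[0,0,0.14],[0,0,0]],
    [0.5,[-0.064,-0.145,0],[0,0,0]],
    [0.5,[-0.064,-0.145,0],[0,0,0]],
    [0.5,[-0.064,-0.145,0],[0,0,0]],
    [0.5,[-0.064,-0.145,0],[0,0,0]],
    [0.5,[-0.064,-0.145,0],[0,0,0]],
    [0.5,[0,0,0],[0,0,0]]
  ]
}}

```text
clock: 8.45
tool_pos: [0.5686, -0.2703, 0.1353]
orientation: [-180.0, -0.3, 176.6]
force: [0.9, 0.1, -0.8]
opening: 0.0442
```

```bash
python3 need.py .5737 -.262 .006 178.4
python3 - <<'E'
from h import *
s=snapshot('wrist'); cv2.imwrite('pics/w6.png',s['color']);print(s['xyz'],s['attitude'])
E
```

```text
at [ 0.5686 -0.2703  0.1353] [-179.96   -0.3   176.62] f [ 0.9  0.1 -0.8] op 0.0442
shift [ 0.0204  0.0333 -0.5171] turn [ 0.0001 -0.0009  0.0049]
[ 0.56625121 -0.34016173  0.29419787] [165.10242873  -0.31426704 176.59871452]
```

View pics/w6.png

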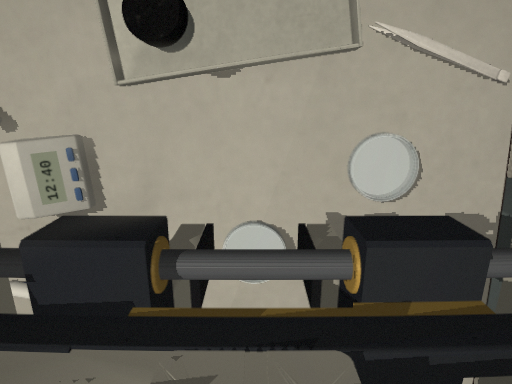

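Run:
```python
from meas import *
s=snapshot('wrist'); crop(s,200,210,320,290,6,'w6c.png')
p=np.load('p.npy'); print(to_stand(p,[.5747,-.2019])*1000)
print(plane(s,[(222,245),(288,245),(255,222)],.012))
```

```text
[[-215.0524742  -20.9845861]]
[[ 0.60466068 -0.21275675  0.012     ]
 [ 0.54239261 -0.20894849  0.012     ]
 [ 0.57217592 -0.23394064  0.012     ]]
```

View pics/w6c.png

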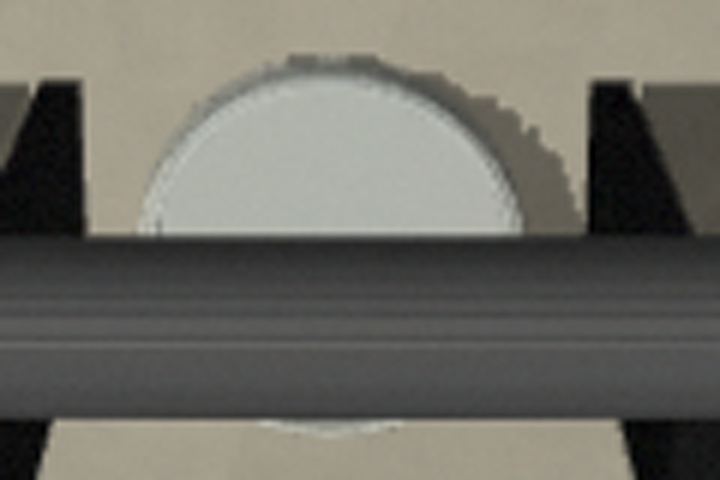

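Request:
{"method": "send_rows", "body": {
  "commands": [
    [0.5,[0.01,0.016,-0.08],[0,0,0.005]],
    [0.5,[0.01,0.016,-0.12],[0,0,0]],
    [0.5,[0,0,-0.12],[0,0,0]],
    [0.5,[0,0,-0.08],[0,0,0]],
    [0.5,[0,0,0],[0,0,0]]
  ]
}}

```text
clock: 9.05
tool_pos: [0.5779, -0.2551, 0.0346]
orientation: [-179.9, 0.1, 178.3]
force: [-0.5, 0.3, 0.5]
opening: 0.0441
```

```bash
python3 need.py .5733 -.262 .007 178.4
```

```text
at [ 0.5779 -0.2551  0.0346] [-1.7995e+02  1.0000e-01  1.7829e+02] f [-0.5  0.3  0.5] op 0.0441
shift [-0.0186 -0.0277 -0.1104] turn [0.0001 0.0003 0.0003]
```

Request:
{"method": "send_rows", "body": {
  "commands": [
    [0.5,[-0.018,-0.027,-0.05],[0,0,0]],
    [0.5,[0,0,-0.04],[0,0,0]],
    [0.5,[0,0,-0.015],[0,0,0]],
    [0.5,[0,0,0],[0,0,0]]
  ]
}}

```text
clock: 9.45
tool_pos: [0.5752, -0.261, 0.0088]
orientation: [-179.9, 0.3, 178.3]
force: [-0.4, -0.0, 0.7]
opening: 0.0438
```

```bash
python3 need.py .5733 -.262 .007 178.4
```

```text
at [ 0.5752 -0.261   0.0088] [-179.91    0.28  178.31] f [-0.4 -0.   0.7] op 0.0438
shift [-0.0075 -0.0038 -0.0073] turn [0.0003 0.0008 0.0003]
```

Request:
{"method": "send_rows", "body": {
  "commands": [
    [0.5,[-0.004,0.04,-0.01],[0.0003,0.0008,0]],
    [0.5,[0,0.04,0],[0,0,0]],
    [0.5,[0,0.04,0],[0,0,0]],
    [0.5,[0,0.04,0],[0,0,0]],
    [0.5,[0,0.04,0],[0,0,0]],
    [0.5,[0,0.04,0],[0,0,0]],
    [0.5,[0,0,0],[0,0,0]]
  ]
}}

```text
clock: 10.15
tool_pos: [0.5755, -0.1951, 0.0086]
orientation: [180.0, 0.2, 178.3]
force: [-0.4, 0.2, -0.3]
opening: 0.044
```

```bash
python3 need.py .577 -.1112 .006 178.4;  python3 - <<'E'
from h import *
s=snapshot('scene'); crop(s,165,140,285,230,6,'s7.png')
E
```

```text
at [ 0.5755 -0.1951  0.0086] [180.     0.19 178.34] f [-0.4  0.2 -0.3] op 0.044
shift [ 0.0058  0.3358 -0.0102] turn [0.     0.0005 0.0002]
```

View pics/s7.png

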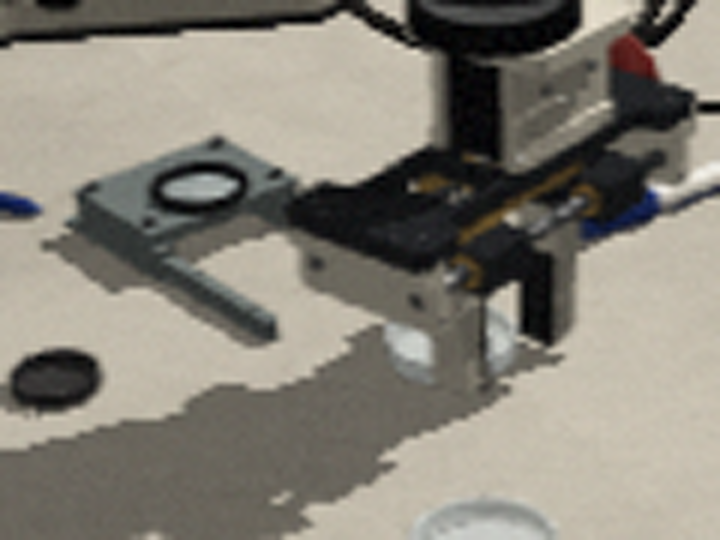

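The dish is in the V and moving with it (dish at about (450,345) in the crop). Continuing.

Request:
{"method": "send_rows", "body": {
  "commands": [
    [0.5,[0.002,0.04,-0.008],[0,0.0005,0]],
    [0.5,[0.001,0.04,0],[0,0,0]],
    [0.5,[0.001,0.04,0],[0,0,0]],
    [0.5,[0.001,0.04,0],[0,0,0]],
    [0.5,[0.001,0.04,0],[0,0,0]],
    [0.5,[0.001,0.04,0],[0,0,0]],
    [0.5,[0,0.04,0],[0,0,0]],
    [0.5,[0,0.02,0],[0,0,0]],
    [0.5,[0,0,0],[0,0,0]]
  ]
}}

```text
clock: 11.1
tool_pos: [0.5778, -0.1144, 0.0068]
orientation: [-180.0, 0.0, 178.3]
force: [-0.4, -0.2, -0.5]
opening: 0.0438
```

```bash
python3 need.py .577 -.1112 .006 178.4;  python3 - <<'E'
from h import *
s=snapshot('scene'); crop(s,165,140,285,230,6,'s8.png')
s=snapshot('side'); crop(s,195,125,295,205,6,'d8.png')
E
```

```text
at [ 0.5778 -0.1144  0.0068] [-1.7996e+02  4.0000e-02  1.7835e+02] f [-0.4 -0.2 -0.5] op 0.0438
shift [-0.0031  0.0128 -0.003 ] turn [0.0001 0.0001 0.0001]
```

View pics/s8.png

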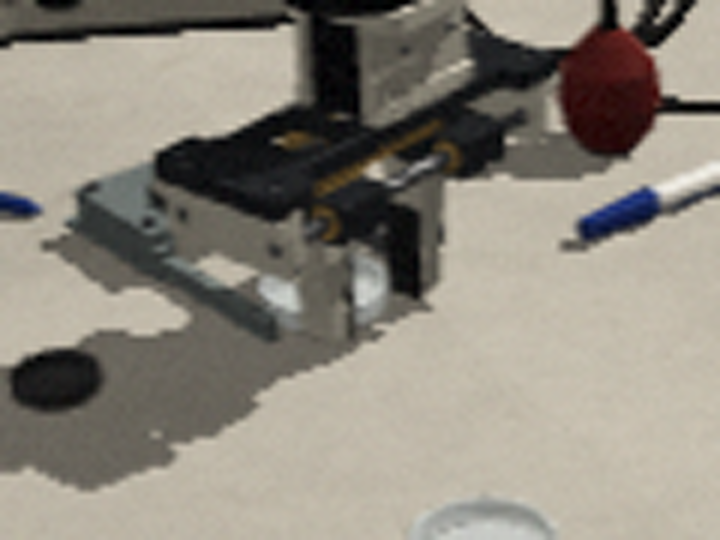

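View pics/d8.png

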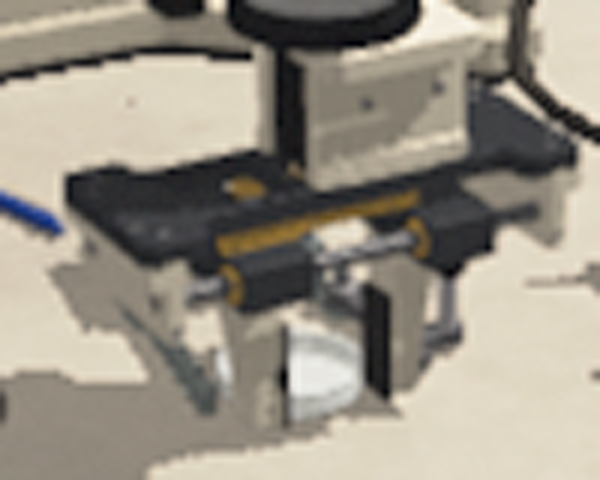

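Request:
{"method": "send_rows", "body": {
  "commands": [
    [0.5,[-0.01,-0.08,0],[0,0,0]],
    [0.6,[-0.02,-0.12,0.02],[0,0,-0.013]],
    [0.84,[-0.02,-0.1,0.1],[0,0,-0.014]],
    [0.84,[0,0,0.12],[0,0,0]],
    [0.84,[0,0,0],[0,0,0]]
  ]
}}

```text
clock: 11.7
tool_pos: [0.5635, -0.1938, 0.0669]
orientation: [-179.9, -0.2, 168.1]
force: [1.2, 0.6, -0.0]
opening: 0.0177
```

```bash
python3 need.py .577 -.1112 .006 168.6;  python3 - <<'E'
from h import *
s=snapshot('wrist'); cv2.imwrite('pics/w9.png',s['color'])
s=snapshot('scene'); crop(s,165,140,285,230,6,'s9.png')
E
```

```text
at [ 0.5635 -0.1938  0.0669] [-1.7994e+02 -1.6000e-01  1.6815e+02] f [ 1.2  0.6 -0. ] op 0.0177
shift [ 0.0542  0.3303 -0.2436] turn [ 0.0001 -0.0005  0.0013]
```

View pics/w9.png

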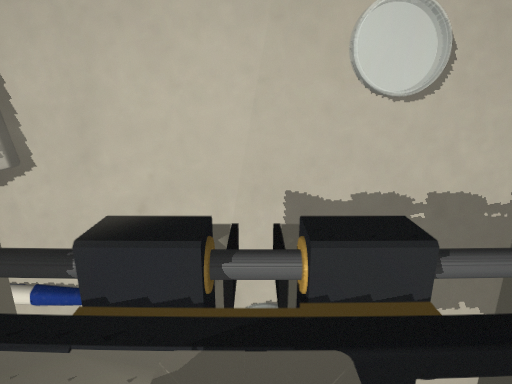

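View pics/s9.png

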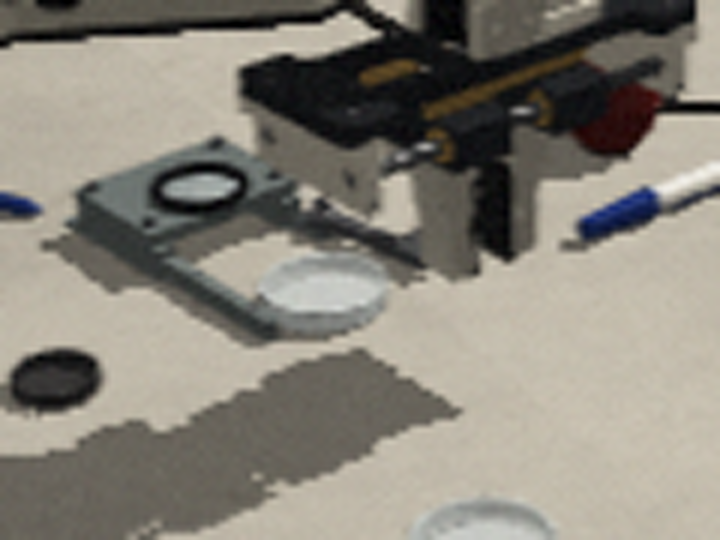

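The dish is clear in the lane beside the fence (at (322,285) in the crop). Next I'll descend behind it with the narrow pusher.

Request:
{"method": "send_rows", "body": {
  "commands": [
    [0.84,[0,0.09,-0.06],[0,0,0.001]],
    [0.84,[0,0.09,-0.08],[0,0,0]],
    [0.84,[0,0,-0.07],[0,0,0]],
    [0.84,[0,0,-0.025],[0,0,0]],
    [0.84,[0,0,0],[0,0,0]]
  ]
}}

```text
clock: 12.3
tool_pos: [0.5597, -0.1464, 0.0004]
orientation: [-179.9, -0.6, 168.5]
force: [1.1, -0.6, 5.4]
opening: 0.0144
```

```bash
python3 need.py .5635 -.1487 .006 168.6
```

```text
at [ 5.597e-01 -1.464e-01  4.000e-04] [-179.93   -0.57  168.51] f [ 1.1 -0.6  5.4] op 0.0144
shift [ 0.0151 -0.0092  0.0223] turn [-0.0001 -0.0016  0.0002]
```

Request:
{"method": "send_rows", "body": {
  "commands": [
    [0.84,[0.015,0,0.026],[0,-0.0016,0]],
    [0.84,[0,0,0],[0,0,0]]
  ]
}}

```text
clock: 12.5
tool_pos: [0.5639, -0.1468, 0.0076]
orientation: [180.0, 0.0, 168.5]
force: [-0.0, -0.6, 0.9]
opening: 0.0145
```

```bash
python3 need.py .5642 -.1455 .007 168.6
python3 - <<'E'
from meas import *
p=np.load('p.npy'); print(to_stand(p,sensors.get_obs()['tool_pos'][:2])*1000)
E
```

```text
at [ 0.5639 -0.1468  0.0076] [1.7997e+02 1.0000e-02 1.6851e+02] f [-0.  -0.6  0.9] op 0.0145
shift [ 0.0011  0.005  -0.0023] turn [-0.0001  0.      0.0002]
[[-163.1245354    0.4794413]]
```

Request:
{"method": "send_rows", "body": {
  "commands": [
    [0.84,[0.0079,0.0392,0],[0,0,0]],
    [0.84,[0.0079,0.0392,0],[0,0,0]],
    [0.84,[0.0079,0.0392,0],[0,0,0]],
    [0.84,[0.0079,0.0392,0],[0,0,0]],
    [0.84,[0.0079,0.0392,0],[0,0,0]],
    [0.84,[0.0079,0.0392,0],[0,0,0]],
    [0.84,[0.0079,0.0392,0],[0,0,0]],
    [0.84,[0,0,0],[0,0,0]]
  ]
}}

```text
clock: 13.3
tool_pos: [0.5798, -0.0716, 0.0096]
orientation: [179.9, 0.2, 168.5]
force: [1.0, 0.5, 0.4]
opening: 0.0138
```

```bash
python3 need.py .5888 -.0257 .007 168.6
python3 - <<'E'
from meas import *
p=np.load('p.npy'); print(to_stand(p,sensors.get_obs()['tool_pos'][:2])*1000)
s=snapshot('scene'); crop(s,165,140,285,230,6,'s10.png')
s=snapshot('side'); crop(s,195,125,295,205,6,'d10.png')
E
```

```text
at [ 0.5798 -0.0716  0.0096] [179.91   0.19 168.51] f [1.  0.5 0.4] op 0.0138
shift [ 0.0359  0.1834 -0.0105] turn [-0.0001  0.0006  0.0003]
[[-86.26889194  -0.24842166]]
```

View pics/s10.png

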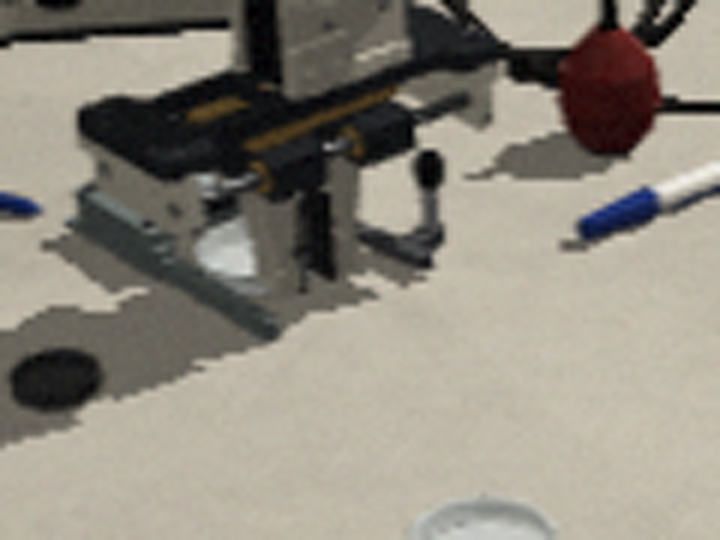

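View pics/d10.png

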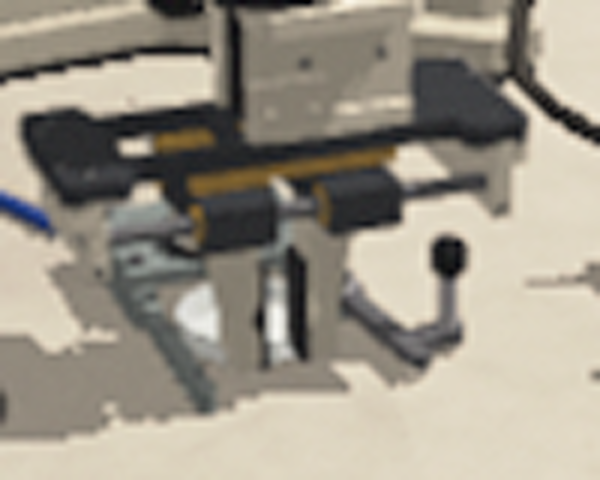

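Request:
{"method": "send_rows", "body": {
  "commands": [
    [0.84,[0.0079,0.0392,-0.01],[0,0.0006,0]],
    [0.84,[0.0079,0.0392,-0.002],[0,0,0]],
    [0.84,[0.0079,0.0392,-0.002],[0,0,0]],
    [0.84,[0,0,0],[0,0,0]]
  ]
}}

```text
clock: 13.8
tool_pos: [0.5855, -0.042, 0.0057]
orientation: [180.0, -0.1, 168.4]
force: [0.1, 0.7, -0.9]
opening: 0.014
```

```bash
python3 need.py .5888 -.0257 .007 168.6
python3 - <<'E'
from meas import *
p=np.load('p.npy'); print(to_stand(p,sensors.get_obs()['tool_pos'][:2])*1000)
E
```

```text
at [ 0.5855 -0.042   0.0057] [ 1.7998e+02 -9.0000e-02  1.6837e+02] f [ 0.1  0.7 -0.9] op 0.014
shift [0.0131 0.065  0.0053] turn [-0.0001 -0.0002  0.0006]
[[-5.61321000e+01  3.40911271e-02]]
```

Request:
{"method": "send_rows", "body": {
  "commands": [
    [0.84,[0.0063,0.0314,0.003],[0,0,0]],
    [0.84,[0.0032,0.0157,0],[0,0,0]],
    [0.84,[0,0,0],[0,0,0]]
  ]
}}

```text
clock: 14.1
tool_pos: [0.588, -0.0288, 0.0063]
orientation: [180.0, -0.1, 168.4]
force: [0.1, 0.2, 0.4]
opening: 0.0141
```

Request:
{"method": "send_rows", "body": {
  "commands": [
    [0.84,[0.0024,0.0118,0],[0,0,0]],
    [0.84,[0,0,0],[0,0,0]]
  ]
}}

```text
clock: 14.3
tool_pos: [0.5884, -0.0258, 0.0063]
orientation: [180.0, -0.1, 168.4]
force: [0.2, -0.7, 0.6]
opening: 0.0137
```

Request:
{"method": "send_rows", "body": {
  "commands": [
    [0.84,[0.0014,0.007,0],[0,0,0]],
    [0.84,[0,0,0],[0,0,0]]
  ]
}}

```text
clock: 14.5
tool_pos: [0.5881, -0.0256, 0.0063]
orientation: [-179.9, -0.2, 168.4]
force: [-0.5, -2.4, 0.0]
opening: 0.014
```

Request:
{"method": "send_rows", "body": {
  "commands": [
    [0.84,[0.0014,0.007,0],[0,0,0]],
    [0.84,[0,0,0],[0,0,0]]
  ]
}}

```text
clock: 14.7
tool_pos: [0.588, -0.0256, 0.0064]
orientation: [-179.8, -0.2, 168.3]
force: [0.5, -1.0, -0.7]
opening: 0.0141
```

Run:
```python
from meas import *
p=np.load('p.npy'); o=sensors.get_obs();print(to_stand(p,o['tool_pos'][:2])*1000,o['force'])
s=snapshot('scene'); crop(s,165,140,285,230,6,'s11.png')
s=snapshot('side'); crop(s,195,125,295,205,6,'d11.png')
```

```text
[[-39.56795026   0.83067057]] [ 0.48806527 -1.03710084 -0.65787039]
```

View pics/s11.png

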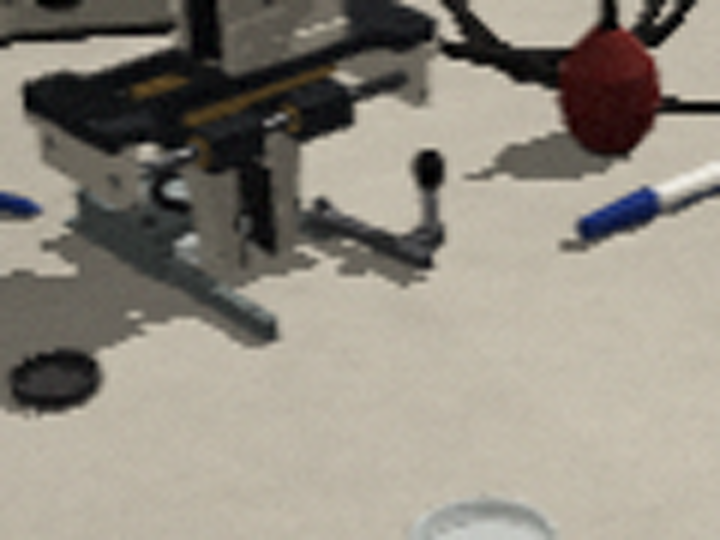

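View pics/d11.png

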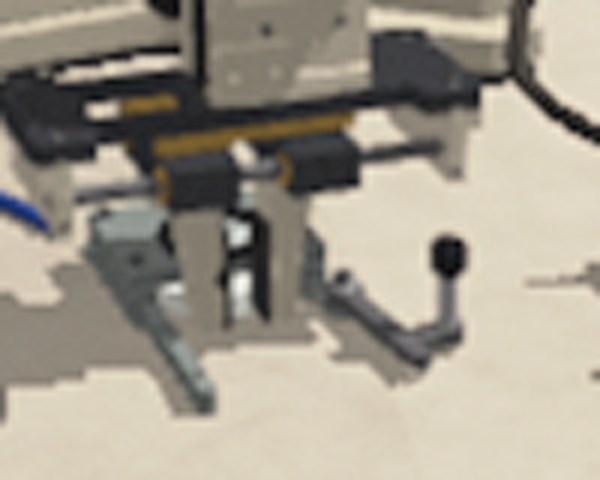

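The pusher has stopped advancing at stand x = -39.6, exactly the nominal home value. One firmer push should seat the dish against both pins.

Request:
{"method": "send_rows", "body": {
  "commands": [
    [0.84,[0.008,0.025,0],[0,0,0]],
    [0.84,[0.006,0.028,0],[0,0,0]]
  ]
}}

```text
clock: 15.0
tool_pos: [0.5874, -0.0234, 0.0066]
orientation: [-178.9, -0.7, 168.3]
force: [6.6, -53.4, 3.8]
opening: 0.0139
```

Run:
```python
from meas import *
p=np.load('p.npy'); o=sensors.get_obs();print(to_stand(p,o['tool_pos'][:2])*1000,o['tool_pos'],o['force'])
```

```text
[[-37.58555192   1.84667061]] [ 0.58740744 -0.02342228  0.00660578] [  6.55884437 -53.38455459   3.82685746]
```

That pressed with 53 N, harder than I meant, though below the 120 N wrist limit and taken by the fingers. The dish is seated; backing off straight.

Request:
{"method": "send_rows", "body": {
  "commands": [
    [0.84,[-0.004,-0.02,0],[0,0,0]],
    [0.84,[-0.008,-0.04,0],[-0.003,0.001,0]],
    [0.84,[-0.016,-0.08,0],[0,0,0]],
    [0.84,[-0.016,-0.08,0],[0,0,0]],
    [0.84,[-0.016,-0.08,0.02],[0,0,0]],
    [0.84,[-0.016,-0.08,0.08],[0,0,0]],
    [0.84,[-0.01,-0.08,0.15],[0,0,0]],
    [0.84,[0,0,0.15],[0,0,0]],
    [0.84,[0,0,0],[0,0,0]]
  ]
}}

```text
clock: 15.9
tool_pos: [0.5649, -0.1424, 0.1086]
orientation: [-177.5, -0.9, 168.3]
force: [0.1, -0.3, -0.5]
opening: 0.0143
```

```bash
python3 need.py .656 -.089 .036 180
python3 - <<'E'
from h import *
s=snapshot('scene'); crop(s,165,140,285,230,6,'s12.png')
s=snapshot('side'); crop(s,195,125,295,205,6,'d12.png')
E
```

```text
at [ 0.5649 -0.1424  0.1086] [-177.47   -0.92  168.32] f [ 0.1 -0.3 -0.5] op 0.0143
shift [ 0.3645  0.2136 -0.2902] turn [ 0.0067 -0.0032  0.0324]
```

View pics/s12.png

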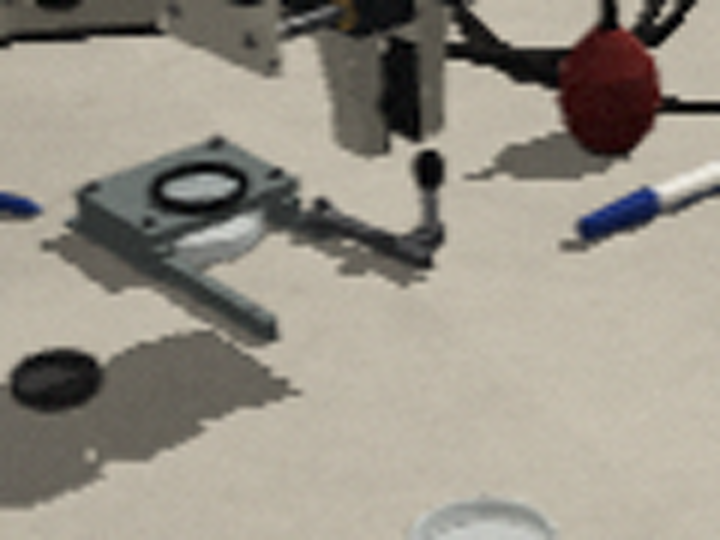

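View pics/d12.png

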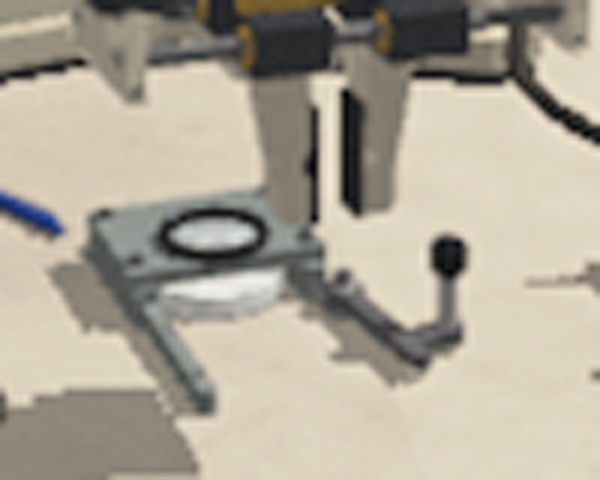

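The dish is under the bridge with its rear edge just showing. Next I'll locate the knob in the wrist view before closing.

Request:
{"method": "send_rows", "body": {
  "commands": [
    [0.55,[0.06,0.07,0.08],[0.0067,-0.0032,0.008]],
    [0.55,[0.06,0.07,0.08],[0,0,0.008]],
    [0.55,[0.06,0.07,0.08],[0,0,0.008]],
    [0.55,[0.06,0.07,0.08],[0,0,0.008]],
    [0.55,[0.06,0.07,0],[0,0,0]],
    [0.55,[0.06,0.07,0],[0,0,0]],
    [0.55,[0,0,0],[0,0,0]]
  ]
}}

```text
clock: 16.7
tool_pos: [0.6508, -0.0286, 0.1777]
orientation: [180.0, -1.3, -179.6]
force: [-0.4, -0.2, 0.7]
opening: 0.0392
```

```bash
python3 need.py .656 -.089 .036 180
python3 - <<'E'
from h import *
s=snapshot('wrist'); cv2.imwrite('pics/w13.png',s['color'])
E
```

```text
at [ 0.6508 -0.0286  0.1777] [ 179.97   -1.28 -179.63] f [-0.4 -0.2  0.7] op 0.0392
shift [ 0.021  -0.2414 -0.567 ] turn [-0.0001 -0.0036 -0.001 ]
```

View pics/w13.png

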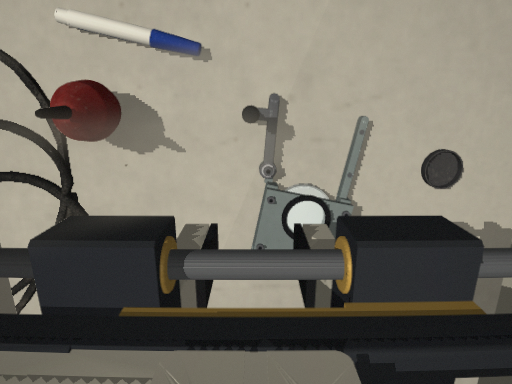

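Run:
```python
from meas import *
s=snapshot('wrist'); crop(s,225,80,375,230,4,'w13c.png')
p=np.load('p.npy'); k=plane(s,[(250.5,114)],.053)[0,:2]; print('knob',k,to_stand(p,k)*1000, cloud(s)[114,250])
piv=plane(s,[(267,170.5)],.019)[0,:2]; print('piv',piv,np.hypot(*(k-piv)), to_world(p,[-.038,-.047]))
a=np.degrees(np.arctan2(*(k-piv)[::-1]))%360; print(a, np.radians(a-np.degrees(p[2])-111.8))
```

```text
knob [ 0.65190914 -0.0914689 ] [[-91.53589598 -74.83561077]] [ 0.65235257 -0.09152688  0.05513684]
piv [ 0.63501106 -0.03557601] 0.05839144253315313 [[ 0.63520791 -0.0334863 ]]
286.8216212767553 1.6829342854652327
```

View pics/w13c.png

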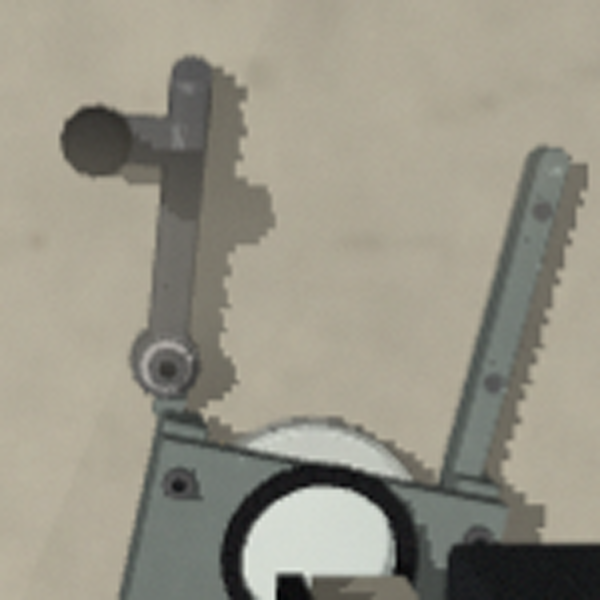

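```bash
python3 - <<'E'
from meas import *
s=snapshot('wrist'); p=np.load('p.npy')
e=plane(s,[(225+330/4,80+418/4)],.014)[0,:2]; print('dish rear',to_stand(p,e)*1000)
E
python3 need.py .6522 -.0912 .1 180
```

```text
dish rear [[-34.02436476  -2.13897522]]
at [ 0.6487 -0.0308  0.1778] [ 179.98   -1.37 -179.72] f [ 0.2 -0.5 -0. ] op 0.0394
shift [ 0.0139 -0.2415 -0.3113] turn [-0.     -0.0038 -0.0008]
```

Request:
{"method": "send_rows", "body": {
  "commands": [
    [0.55,[0.005,-0.12,-0.1],[0,-0.0036,-0.001]],
    [0.55,[0,-0.12,-0.1],[0,0,0]],
    [0.55,[0,0,-0.1],[0,0,0]],
    [0.55,[0,0,0],[0,0,0]]
  ]
}}

```text
clock: 17.25
tool_pos: [0.6475, -0.0938, 0.1]
orientation: [180.0, -0.1, 179.9]
force: [-0.1, -0.4, -1.5]
opening: 0.0393
```

```bash
python3 need.py .6522 -.0912 .036 180
```

```text
at [ 0.6475 -0.0938  0.1   ] [ 1.7998e+02 -5.0000e-02  1.7988e+02] f [-0.1 -0.4 -1.5] op 0.0393
shift [ 0.019   0.0106 -0.2561] turn [-0.     -0.0001  0.0003]
```

Run:
```python
from meas import *
s=snapshot('wrist'); p=np.load('p.npy')
# camera pose at picture w13, from tool pose via the present tool->camera relation
o=sensors.get_obs(); Rt=Rn.from_euler('xyz',o['orientation'],degrees=True); R,t=pose(s)
rel=Rt.inv().apply(t-o['tool_pos']); Rr=Rt.inv()*Rn.from_matrix(R); print('cam in tool',rel.round(4))
T=Rn.from_euler('xyz',[179.98,-1.37,-179.72],degrees=True); w=dict(s); w['xyz']=np.array([.6487,-.0308,.1778])+T.apply(rel); w['attitude']=(T*Rr).as_euler('xyz',degrees=True)
for n,q,z,l in [('pivot',(167,369),.019,(-38,-47)),('fence_end',(533,150),.012,(-111,33)),('bridgeFR',(163,432),.026,(-22,-45)),('bridgeFL',(505,490),.026,(-22,45)),('bridge front at dish',(330,464),.026,(-22,0)),('dishrear',(330,418),.014,(-31,0)),('dish rear low',(330,416),.002,(-31,0))]:
    m=to_stand(p,plane(w,[(225+(q[0]+.5)/4-.5,80+(q[1]+.5)/4-.5)],z)[0,:2])[0]*1000; print(n,m.round(1),'minus nominal',(m-l).round(1))
```

```text
cam in tool [ 1.000e-04 -7.000e-02 -1.567e-01]
pivot [-40.7 -45.4] minus nominal [-2.7  1.6]
fence_end [-110.9   32.3] minus nominal [ 0.1 -0.7]
bridgeFR [-26.4 -43.8] minus nominal [-4.4  1.2]
bridgeFL [-28.4  44. ] minus nominal [-6.4 -1. ]
bridge front at dish [-26.4  -1.2] minus nominal [-4.4 -1.2]
dishrear [-35.4  -1.2] minus nominal [-4.4 -1.2]
dish rear low [-33.5   1.5] minus nominal [-2.5  1.5]
```

Bridge edge to dish rear measures 9.0 mm, and nominal is 9.0, so the dish is home. Both points share the same view bias. Descending on the knob.

Request:
{"method": "send_rows", "body": {
  "commands": [
    [0.55,[0.019,0.011,-0.08],[0,0,0]],
    [0.55,[0,0,-0.09],[0,0,0]],
    [0.55,[0,0,-0.05],[0,0,0]],
    [0.55,[0,0,0],[0,0,0]]
  ]
}}

```text
clock: 17.7
tool_pos: [0.6567, -0.0911, 0.0523]
orientation: [-179.9, 0.6, 180.0]
force: [-0.4, 0.1, 0.9]
opening: 0.0395
```

```bash
python3 need.py .6522 -.0912 .037 180
```

```text
at [ 0.6567 -0.0911  0.0523] [-179.95    0.56  180.  ] f [-0.4  0.1  0.9] op 0.0395
shift [-0.0181 -0.0005 -0.0613] turn [0.0001 0.0016 0.    ]
```

Request:
{"method": "send_rows", "body": {
  "commands": [
    [0.55,[-0.018,0,-0.04],[0,0.0016,0]],
    [0.6,[0,0,-0.022],[0,0,0]],
    [0.73,[0,0,0],[0,0,0]],
    [0.73,[0,0,0],[0,0,0]]
  ]
}}

```text
clock: 18.1
tool_pos: [0.6539, -0.0906, 0.0394]
orientation: [-179.9, 0.2, -179.9]
force: [-0.5, 0.5, 0.3]
opening: 0.0257
```

```bash
python3 need.py .6522 -.0912 .037 180
```

```text
at [ 0.6539 -0.0906  0.0394] [-179.94    0.19 -179.93] f [-0.5  0.5  0.3] op 0.0257
shift [-0.0066 -0.0023 -0.0097] turn [ 0.0002  0.0005 -0.0002]
```

Request:
{"method": "send_rows", "body": {
  "commands": [
    [0.73,[-0.046,-0.0104,-0.01],[0,0.0005,-0.0172]],
    [0.73,[-0.0412,-0.0013,0],[0,0,-0.0172]],
    [0.73,[-0.0408,0.0059,0],[0,0,-0.0172]],
    [0.73,[-0.0391,0.0129,0],[0,0,-0.0172]],
    [0.73,[0,0,0],[0,0,0]]
  ]
}}

```text
clock: 18.6
tool_pos: [0.6141, -0.0893, 0.0398]
orientation: [180.0, 0.4, 154.4]
force: [1.2, -0.8, -0.3]
opening: 0.0237
```

```bash
cat > ang.py <<'E'
from meas import *
p=np.load('p.npy'); o=sensors.get_obs(); v=o['tool_pos'][:2]-to_world(p,[-.038,-.047])[0]
print('r',np.hypot(*v),'phi',np.degrees(np.arctan2(v[1],v[0]))%360,o['tool_pos'],o['orientation'],o['force'])
E
python3 ang.py
```

```text
r 0.059716969776538655 phi 249.25790344556066 [ 0.61405842 -0.08933266  0.0397525 ] [179.9978295    0.37287828 154.42761659] [ 1.17318068 -0.82391619 -0.27274469]
```

Request:
{"method": "send_rows", "body": {
  "commands": [
    [0.73,[-0.0371,0.0175,-0.01],[0,0.001,-0.0172]],
    [0.73,[-0.0335,0.024,0],[0,0,-0.0172]],
    [0.73,[-0.0288,0.0295,0],[0,0,-0.0172]],
    [0.73,[-0.0232,0.034,0],[0,0,-0.0172]],
    [0.73,[0,0,0],[0,0,0]]
  ]
}}

```text
clock: 19.1
tool_pos: [0.5867, -0.0633, 0.04]
orientation: [-180.0, 0.3, 129.8]
force: [0.1, -0.5, 0.4]
opening: 0.0237
```

```bash
python3 ang.py
python3 - <<'E'
from h import *
s=snapshot('scene'); crop(s,165,140,285,230,6,'s14.png')
E
```

```text
r 0.05693103903611694 phi 211.60335954130582 [ 0.58671996 -0.06332021  0.03995912] [-179.984738      0.32464541  129.77320325] [ 0.14565219 -0.49803717  0.42936427]
```

View pics/s14.png

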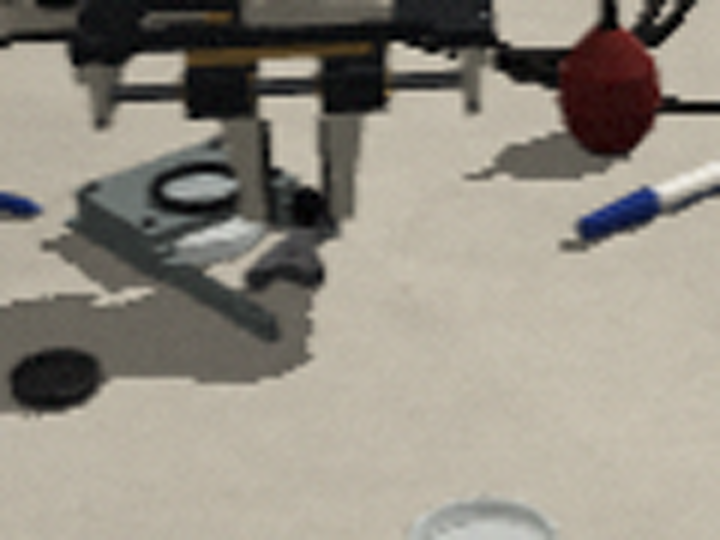

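Request:
{"method": "send_rows", "body": {
  "commands": [
    [0.73,[-0.0255,0.0328,-0.01],[0,0.0008,-0.0172]],
    [0.73,[-0.0118,0.0395,0],[0,0,-0.0172]],
    [0.73,[0,0,0],[0,0,0]]
  ]
}}

```text
clock: 19.45
tool_pos: [0.5805, -0.0461, 0.0384]
orientation: [-179.9, 0.3, 118.1]
force: [0.5, -0.4, 0.4]
opening: 0.0237
```

```bash
python3 ang.py
```

```text
r 0.056161578238734584 phi 193.00782577094438 [ 0.58048747 -0.04612738  0.0384442 ] [-179.88500709    0.25953248  118.08721773] [ 0.51577343 -0.44364226  0.42145995]
```

Request:
{"method": "send_rows", "body": {
  "commands": [
    [0.73,[-0.006,0.0095,0],[0,0,0]],
    [0.73,[-0.004,0.0095,0],[0,0,0]],
    [0.73,[0,0,0],[0,0,0]]
  ]
}}

```text
clock: 19.75
tool_pos: [0.579, -0.0421, 0.0386]
orientation: [-179.9, 0.3, 118.8]
force: [0.0, 0.5, 0.3]
opening: 0.0235
```

Request:
{"method": "send_rows", "body": {
  "commands": [
    [0.73,[-0.003,0.009,0],[0,0,0]],
    [0.73,[0,0,0],[0,0,0]]
  ]
}}

```text
clock: 19.95
tool_pos: [0.5784, -0.0401, 0.0386]
orientation: [-179.9, 0.3, 118.9]
force: [0.0, -0.8, 0.2]
opening: 0.0235
```

```bash
python3 ang.py
```

```text
r 0.05719983217703804 phi 186.6150663214289 [ 0.57838888 -0.04007563  0.0385726 ] [-179.90965166    0.28580014  118.92358195] [ 0.03987631 -0.75663132  0.21878209]
```

Request:
{"method": "send_rows", "body": {
  "commands": [
    [0.73,[-0.001,0.007,0],[0,0,0]],
    [0.73,[0,0,0],[0,0,0]]
  ]
}}

```text
clock: 20.15
tool_pos: [0.578, -0.0385, 0.0386]
orientation: [-179.9, 0.3, 119.0]
force: [0.7, -0.6, 0.6]
opening: 0.0236
```

Request:
{"method": "send_rows", "body": {
  "commands": [
    [0.73,[-0.001,0.007,0],[0,0,0]],
    [0.73,[0,0,0],[0,0,0]]
  ]
}}

```text
clock: 20.35
tool_pos: [0.5779, -0.0383, 0.0386]
orientation: [-179.8, 0.4, 119.0]
force: [1.6, -1.8, -1.2]
opening: 0.0238
```

```bash
python3 ang.py
```

```text
r 0.05749978186492577 phi 184.78873064620848 [ 0.57790884 -0.03828649  0.03859927] [-179.81730993    0.39096475  119.00619524] [ 1.57860446 -1.81465657 -1.18790079]
```

Request:
{"method": "send_rows", "body": {
  "commands": [
    [0.73,[-0.001,0.01,0],[0,0,0]],
    [0.73,[0,0,0],[0,0,0]]
  ]
}}

```text
clock: 20.55
tool_pos: [0.5779, -0.0384, 0.0386]
orientation: [-179.7, 0.5, 119.0]
force: [1.5, -2.3, -2.5]
opening: 0.0237
```

```bash
python3 ang.py
```

```text
r 0.05746806897534005 phi 184.8716709725762 [ 0.57794745 -0.03836674  0.03860434] [-179.71836502    0.54177046  119.02981284] [ 1.4649804  -2.26166572 -2.49055783]
```

The gate is against its end stop, with the tool no longer advancing. Releasing and looking.

Request:
{"method": "send_rows", "body": {
  "commands": [
    [0.55,[0.001,-0.012,0],[0,0,0]],
    [0.55,[0,0,0],[0,0,0]],
    [0.55,[0,0,0],[0,0,0]],
    [0.55,[0,0,0.06],[0,0,0]],
    [0.55,[0,0,0.14],[0,0,0]],
    [0.55,[0,0,0.16],[0,0,0]],
    [0.55,[0,0.1,0.16],[0,0,0]],
    [0.55,[0,0.1,0.06],[0,0,0]],
    [0.55,[0,0,0],[0,0,0]]
  ]
}}

```text
clock: 21.45
tool_pos: [0.5761, 0.0108, 0.1882]
orientation: [-179.6, 0.4, 119.0]
force: [-0.3, 0.9, -1.9]
opening: 0.0396
```

Run:
```python
from meas import *
print(sensors.get_obs()['tool_pos'])
s=snapshot('wrist'); cv2.imwrite('pics/w15.png',s['color'])
s=snapshot('scene'); cv2.imwrite('pics/s15f.png',s['color']); crop(s,165,140,285,230,6,'s15.png')
s=snapshot('side'); crop(s,195,125,295,205,6,'d15.png')
```

```text
[0.5760691  0.01081217 0.1881977 ]
```

View pics/w15.png

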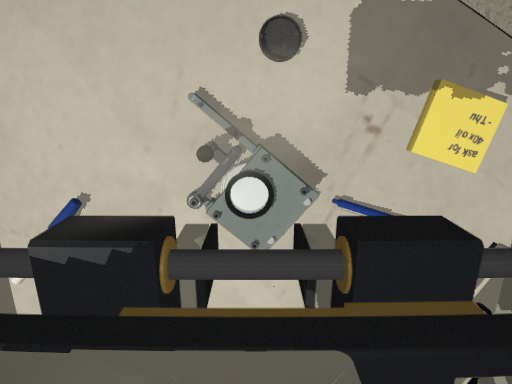

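View pics/s15f.png

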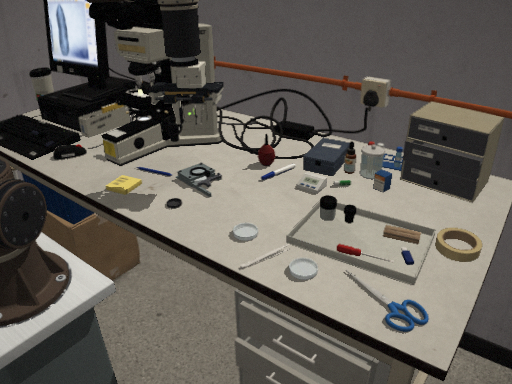

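View pics/d15.png

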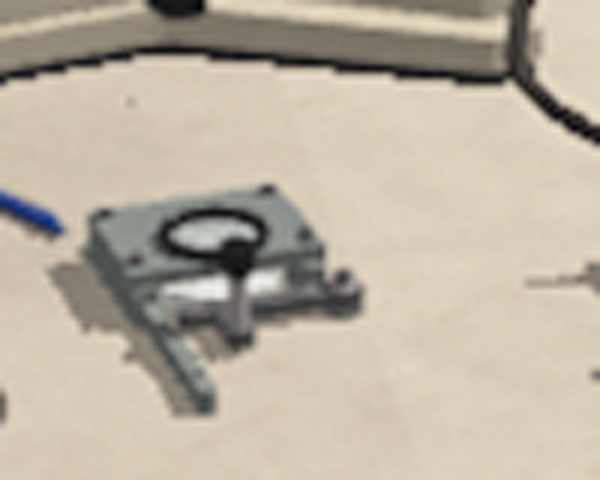

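Run:
```python
from meas import *
s=snapshot('wrist'); crop(s,175,85,325,250,3.6,'w15c.png')
```

```text
(no output)
```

View pics/w15c.png

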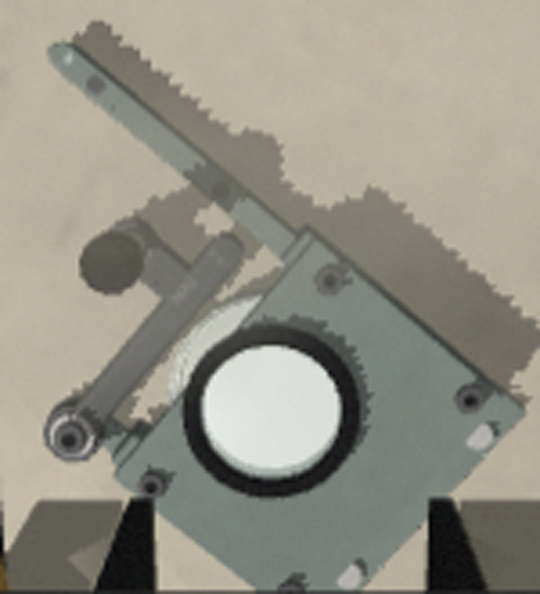

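Run:
```python
from meas import *
s=snapshot('wrist'); c=lambda u,v:(175+(u+.5)/3.6-.5,85+(v+.5)/3.6-.5)
P=lambda q,z:plane(s,[c(*q)],z)[0,:2]
an=lambda v:np.degrees(np.arctan2(v[1],v[0]))%360
f=P((310,230),.026)-P((118,462),.026); F=P((52,62),.012)-P((282,255),.012)
print('bridge front dir',an(f),'fence dir',an(F)-90)
for a,b in [((75,415),(215,240)),((110,420),(243,252))]: print('bar',an(P(b,.013)-P(a,.013)))
k=P((112,262),.053)-P((69,438),.019); print('knob',an(k)-111.8+90,np.hypot(*k))
p=np.load('p.npy'); print('stand',np.degrees(p[2])+90)
# dish: rear rim point and front bridge edge on the lens axis, stand frame
for n,q,z in [('dish rear',(181,345),.014),('bridge edge',(214,346),.026),('bar inner',(176,337),.013)]: print(n,(to_stand(p,P(q,z))*1000).round(1))
```

```text
bridge front dir 169.3160543660128 fence dir 168.61875136694914
bar 169.60747979744073
bar 170.1842897687644
knob 167.62266674394647 0.059971222012259816
stand 168.5965895217326
dish rear [[-31.6  -4.8]]
bridge edge [[-25.2   3.8]]
bar inner [[-34.2  -4.1]]
```

Run:
```python
from h import *
order.close_job(); o=sensors.get_obs(); print(o['clock'],o['force'])
```

```text
the job is handed in; nothing more can be done
the job is handed in; nothing more can be done
```

The job is done and handed in after about 22 s. The dish is home against the two pins and the gate is shut behind it.

**What I did**
- I swung the gate open to about 1.68 rad with the fingers loosely around the knob.
- I slid the leftmost dish into the lane without lifting it, then along the fence and under the bridge. Two fingertips did the pushing, until the tool stopped at the expected home position.
- I then swung the gate back until it stopped against its end stop, let go and raised the arm clear.

**Last checks**
- **Dish:** before the gate was shut, its rear edge stood 9.0 mm out from the bridge edge, which is the expected distance. Afterwards its rear was measured at about x = -31.6 mm, against -31 mm expected.
- **Gate:** it measured 0 to within about 1–1.5°, and the tool could not push it any further.
- **Other things:** the final pictures show the other items where they were, with the arm touching nothing.

**What went wrong or disagreed**
- **Hard push:** the last seating push reached about 53 N at the wrist, more than I meant. It was taken by the fingertips and stayed under the 120 N wrist limit. The 40 N limit is for the arm and gripper body, and I don't think it applies to the fingertips.
- **Bench touch:** one descent also touched the fingertips to the bench with about 5 N.
- **Height readings:** heights measured from two wrist views came out 5–17 mm low. I used the depth readings instead, which agreed with the given heights to about 1–2 mm, apart from the lens, which read 3 mm low.
- **Position readings:** the camera views differed by 2–4 mm in absolute position. I therefore relied on relative distances and on feeling the contacts.

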